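Unstack the reference discs into their seats and the sprung loader

TASK

The four metal reference discs were left in one stack. Take the stack apart: press the second smallest disc fully down against the plunger of the sprung loader (the steel tube on the square screwed base), and lay each of the other three flat in the round seat whose recess fits it. Leave the beaker and the small white jar standing where they are.

Things in the scene. Friction and masses are not known exactly. Their poses are not given: they have to be found in the camera images.
- disc_57: Bright flat round metal disc, 57 mm diameter, 24 mm thick, with a fine dark line turned round its side near the top; the lowest of the stack, on the bench. Grip it across its diameter. Origin: centre of its underside; z is its axis, up.
- disc_46: Bright flat round metal disc, 46 mm diameter, 24 mm thick, with a fine dark line turned round its side near the top; second from the bottom of the stack. Grip it across its diameter. Origin: centre of its underside; z is its axis, up.
- disc_35: Bright flat round metal disc, 35 mm diameter, 24 mm thick, with a fine dark line turned round its side near the top; third from the bottom of the stack; the one for the loader. Grip it across its diameter. Origin: centre of its underside; z is its axis, up.
- disc_24: Bright flat round metal disc, 24 mm diameter, 24 mm thick, with a fine dark line turned round its side near the top; the top of the stack. Grip it across its diameter. Origin: centre of its underside; z is its axis, up.
- seat_24: Seat for the 24 mm disc: low grey plastic round cup fixed to the bench, 46 mm outside diameter, 12 mm high, with a dark-floored round recess 32 mm wide and 6 mm deep (recess floor 6 mm above the bench, a seated disc stands 18 mm out of it). Origin: centre of its underside, on the bench; z up.
- seat_46: Seat for the 46 mm disc: low grey plastic round cup fixed to the bench, 68 mm outside diameter, 12 mm high, with a dark-floored round recess 54 mm wide and 6 mm deep (recess floor 6 mm above the bench, a seated disc stands 18 mm out of it). Origin: centre of its underside, on the bench; z up.
- seat_57: Seat for the 57 mm disc: low grey plastic round cup fixed to the bench, 79 mm outside diameter, 12 mm high, with a dark-floored round recess 65 mm wide and 6 mm deep (recess floor 6 mm above the bench, a seated disc stands 18 mm out of it). Origin: centre of its underside, on the bench; z up.
- loader: Sprung loader for the 35 mm disc, fixed to the bench: dark steel tube, 53 mm outside and 43 mm inside diameter, rim 22 mm above the bench, on a square 70 mm grey base plate with four screws; its floor is a movable brass plunger plate. Origin: centre of the base's underside, on the bench; z up.
- plunger (a joint): Travel of the loader's brass plunger, m: 0 at the top (its plate 20 mm above the bench, 2 mm below the tube's rim), 0.008 fully down on its stop (plate 12 mm above the bench). It starts within 2 mm of the top. It is sprung and stiff: about 3 to 5 N moves it, the disc's own weight does not, and it stays where it is pushed. With it fully down the disc stands 14 mm out of the tube.
- beaker: Bystander: small empty glass beaker, 50 mm diameter, 56 mm high. Origin: centre of its underside.
- white_jar: Bystander: small white screw jar with a pale cap, 36 mm diameter, 34 mm high. Origin: centre of its underside.
Not all that is in view belongs to the job. Leave any turquoise or yellow look-alike of the disc_24 alone.

How it is judged:
At the end, for the whole second after the job is handed in: The 24, 46 and 57 mm discs each lie flat (within 0.1 rad) on the floor of their own seat (height within 3 mm, centre within 8 mm of the seat's), the 35 mm disc lies flat in the loader (within 8 mm of its centre) with the plunger pushed down more than 6 of its 8 mm, and all are at rest (horizontal distance between disc_24 and seat_24 below 0.008 m and z of disc_24 in the frame of seat_24 between 0.003 and 0.009 m and angle between each of disc_24, disc_46, disc_57, disc_35's own z axis and vertical below 0.1 rad and linear speed of each of disc_24, disc_46, disc_57, disc_35 below 0.02 m/s and horizontal distance between disc_46 and seat_46 below 0.008 m and z of disc_46 in the frame of seat_46 between 0.003 and 0.009 m and horizontal distance between disc_57 and seat_57 below 0.008 m and z of disc_57 in the frame of seat_57 between 0.003 and 0.009 m and horizontal distance between disc_35 and loader below 0.008 m and z of disc_35 in the frame of loader between 0.009 and 0.015 m and value of joint plunger above 0.006 m); the robot touches nothing.
It fails at once if the beaker is shifted by more than 30 mm or tipped over (distance of beaker from where it was at the start of the episode above 0.03 m or angle between beaker's own z axis and vertical above 0.5 rad).
It fails at once if the white jar is shifted by more than 30 mm or tipped over (distance of white_jar from where it was at the start of the episode above 0.03 m or angle between white_jar's own z axis and vertical above 0.5 rad).
It also fails if it takes over 96 s, if anything falls off the work surface, if the arm or the gripper's body presses on something with over 40 N, if the wrist force passes 120 N, or if a joint passes its speed limit or range.

ROBOT

A 6-joint arm with a two-finger parallel gripper is mounted at the origin on the work surface; the furniture and walls round the work are solid. World frame = base frame: x ahead of the robot, y to its left, z up, the work surface at z = 0. Lengths are in m, angles in rad, forces in N, time in s.
With the tool pointing down it reaches from about 0.25 to 0.8 m from the base axis. Payload 8.5 kg.
Tool frame: the origin (TCP) lies at the very end of the fingers, on their centre line; the grasp point (between the pads) lies 19 mm behind it; z points along the fingers, y is the direction in which the jaws open and shut (so a half turn about z gives the same grasp; the last joint's range is limited). The gripper opens to 85 mm and grips with 20 to 120 N. Pads are 22 mm wide; open, the fingers measure 114 mm over their backs; the gripper's body (76 mm by 85 mm) begins 54 mm behind the grasp point. The pads swing forward as they close: fully open they stand 13 mm farther back than shut.
Start: joints at [1.2, 0.238, -0.013, 1.319, 0, 1.571], TCP at [0.19, 0.489, 0.231] pointing down, gripper open.
Joint ranges: [-2.66, 2.66], [-1.03, 1.9], [-1.14, 1.46], [-1.82, 2.27], [-1.45, 1.34], [-3.14, 3.14]. Speed limits (rad/s): [2.22, 2.22, 2.79, 3.14, 3.14, 3.14].

INTERFACE

Orientations are given as a unit quaternion [w, x, y, z].
In Python, from rig import sense, imaging, ctrl, models gives the robot as it stands.
- The arm moves only by the tool play_rows, never from a script. Its argument "targets" is a list that holds one entry, the list of rows, each a list of 7 numbers: the opening, from 0 (shut) to 1 (fully open), then the shift along the tool's x, y, z in cm, then the turn, a rotation vector about the tool's x, y, z in degrees. In form: [[[jaw, x, y, z, rx, ry, rz], ...]]. A call has 1 to 8 rows; each row shifts and turns the commanded pose from where the row before left it, along the tool's axes as they then stand; what a row does not reach is not made up. A row lasts 1/10 s, in which the tool goes at most 50 mm and 8.59 degrees, less where a joint would pass 70% of its speed; a pose out of reach is approached as far as the arm can. A call with a gripper value outside its range is refused whole. The fingers move at their own pace and stop on an object; "grip_force" is the grip in N (left out, the last holds). Time passes only in rows, so rows that do not move let the fingers close. It gives the time, the measured TCP pose, the force and the opening at its end, in the units of the state.
- sense(): the state, without advancing time (a new reading comes with each control period).
- imaging.snapshot(name): name is "scene" or "side" or "wrist"; returns the picture (480x640x3 uint8, red, green, blue); there is no depth.
- imaging.get_calibration(name): a dict with "K" (3x3 intrinsics, pixels), "view" (4x4, takes a point from world to camera coordinates). Camera axes: x right, y down, z forward; pixel columns grow to the right and rows downward; lengths in m; the calibration is good to about 2 mm. A picture is of the moment at which its call begins: read the wrist's pose just before it. get_calibration takes no time and is no camera call; for the wrist camera it gives the pose at the moment of the call.
- ctrl.finish_job(): hands the job in, once; it reports no verdict.
Trained networks look in the newest picture that a camera, given by its name, has taken for a name from the list of things; names that differ only in an ending like _2 or _b are one class to them, and where a whole thing is asked for, a point or a joint stands for the part that bears it (a point fixed in the world has none). Each returns a list of dicts, best first, with "confidence" (0 to 1); they miss things now and then, are a little off and sometimes report something else, mostly with a low value. They report only what shows in the picture. A call takes as long as a camera call. They do not tell look-alikes from the thing itself.
- models.find_in(camera, target): "box" ([centre column, centre row, width, height] in pixels, round what is visible of it).
- models.cut_out(camera, target): "region" (480x640 bool, what is visible of it) and "box" ([centre column, centre row, width, height] in pixels, round what is visible of it).
The state is a dict: "time_s": time; "joints": joint angles; "joint_vel": joint speeds; "joint_torque": joint torques, N m; "tool_pos": TCP position; "eef_rot": TCP orientation; "ft_force": force on the tool from outside, world axes, zero at the start; "ft_torque": the same for the moment, N m; "opening": opening from 0.0 (shut) to 1.0 (fully open).
Only numpy, scipy, OpenCV 4.12 (cv2) and the standard library are available. Lean on these libraries where they do the work, as an engineer would, in place of code of your own. Each camera call takes 0.05 s, during which the arm holds its last target.

## Working session

There is one attempt and no reset: what is moved stays moved. The work goes in short steps, Python scripts to look and compute and a tool call to move; the robot and the scene stay as the last step left them, time stands still between calls to the robot, and variables do not carry over. Pictures are saved under pics/ and viewed, and the job is handed in when it is done.

Besides the shell and the picture viewer there is one more tool, called after ">>>" in YAML: its name, and indented under it one key for each argument. play_rows: Moves the arm, as the interface text tells. Its arguments: {"type":"object","properties":{"targets":{"type":"array"},"grip_force":{"type":"number"}},"required":["targets"]}

```bash
ls; mkdir -p pics; python3 - <<'E'
from rig import sense, imaging, ctrl, models
import cv2,numpy as np
s=sense();print({k:np.round(v,3).tolist() for k,v in s.items()})
for n in["scene","side","wrist"]:
    im=imaging.snapshot(n);cv2.imwrite(f"pics/{n}0.png",im[:,:,::-1])
    c=imaging.get_calibration(n);print(n,np.round(c["K"],1).tolist(),np.round(c["view"],3).tolist())
E
```

```text
pics
{'time_s': 0.0, 'joints': [1.2, 0.239, -0.014, 1.319, 0.0, 1.571], 'joint_vel': [-0.0, -0.001, 0.0, 0.001, -0.001, -0.0], 'joint_torque': [0.001, -53.878, 34.644, 0.018, 0.0, 0.0], 'tool_pos': [0.19, 0.489, 0.231], 'eef_rot': [-0.0, 0.184, 0.983, -0.001], 'ft_force': [-0.254, -0.158, 0.518], 'ft_torque': [-0.065, -0.007, -0.004], 'opening': 1.002}
scene [[547.6, 0.0, 329.3], [0.0, 547.6, 248.7], [0.0, 0.0, 1.0]] [[0.465, -0.885, -0.005, -0.466], [-0.351, -0.178, -0.919, 0.197], [0.813, 0.429, -0.393, 0.573], [0.0, 0.0, 0.0, 1.0]]
side [[545.5, 0.0, 318.7], [0.0, 545.5, 247.6], [0.0, 0.0, 1.0]] [[0.848, -0.53, -0.007, -0.566], [-0.354, -0.558, -0.751, 0.115], [0.394, 0.639, -0.661, 0.857], [0.0, 0.0, 0.0, 1.0]]
wrist [[376.2, 0.0, 324.8], [0.0, 376.2, 238.5], [0.0, 0.0, 1.0]] [[0.363, 0.932, -0.004, -0.523], [0.89, -0.346, 0.297, -0.037], [0.276, -0.111, -0.955, 0.382], [0.0, 0.0, 0.0, 1.0]]
```

View pics/scene0.png

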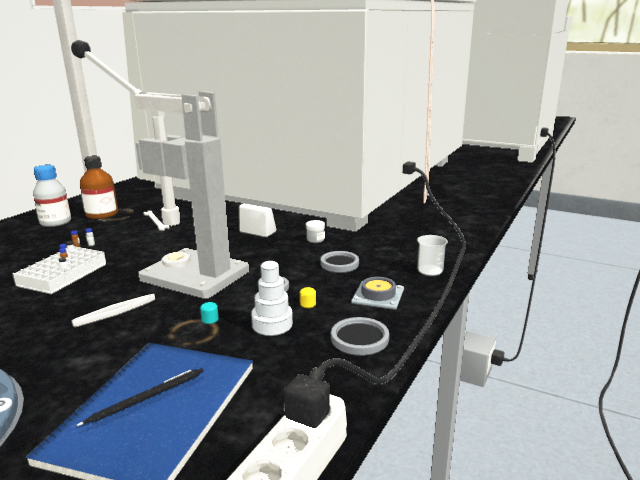

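View pics/side0.png

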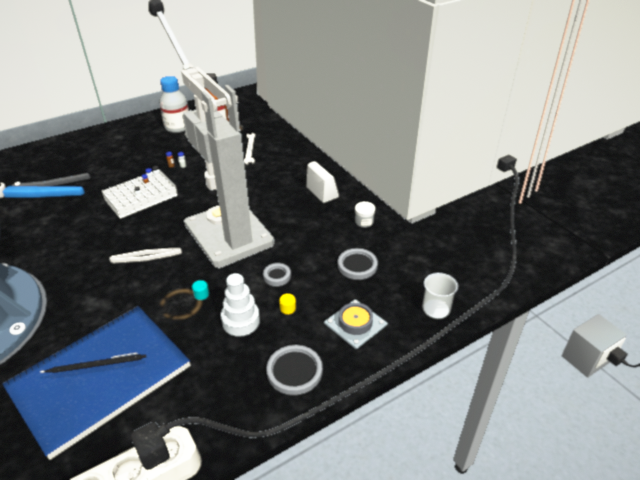

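View pics/wrist0.png

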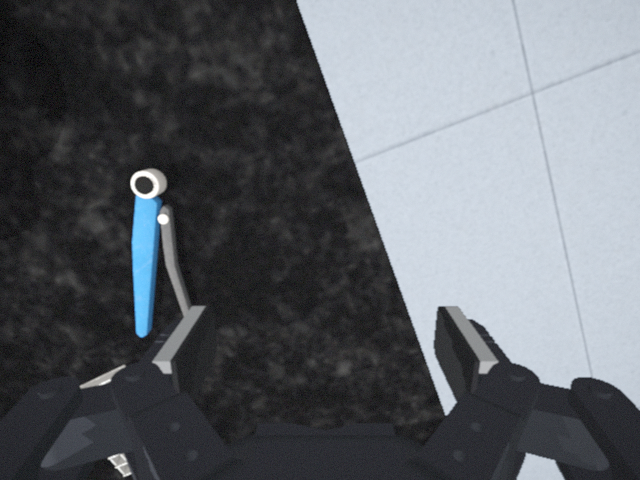

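```bash
cat > h.py <<'E'
from rig import sense, imaging, ctrl, models
import cv2,numpy as np
from scipy.optimize import least_squares
from scipy.spatial.transform import Rotation as R
def proj(c,P):
    P=np.atleast_2d(P);V=np.array(c["view"]);q=P@V[:3,:3].T+V[:3,3];q=q@np.array(c["K"]).T
    return q[:,:2]/q[:,2:]
A=np.linspace(0,2*np.pi,120)
def cyl(x,y,z,d,h):
    r=d/2;c=np.c_[x+r*np.cos(A),y+r*np.sin(A)]
    return np.r_[np.c_[c,0*A+z],np.c_[c,0*A+z+h]]
def bb(p): 
    a=p.min(0);b=p.max(0);return np.r_[a,b]
def mbox(m):
    ys,xs=np.nonzero(m);return np.array([xs.min(),ys.min(),xs.max()+1,ys.max()+1],float)
def toworld(c,uv,z):
    V=np.array(c["view"]);Rm=V[:3,:3];o=-Rm.T@V[:3,3]
    d=Rm.T@np.linalg.solve(np.array(c["K"]),np.r_[uv,1]);return o+d*(z-o[2])/d[2]
E
python3 - <<'E'
from h import *
G=dict(disc_57=(57,24,0),disc_46=(46,24,24),disc_35=(35,24,48),disc_24=(24,24,72),seat_24=(46,12,0),seat_46=(68,12,0),seat_57=(79,12,0),loader=(53,22,0),beaker=(50,56,0),white_jar=(36,34,0))
C={};D={}
for n in["scene","side"]:
    im=imaging.snapshot(n);C[n]=imaging.get_calibration(n)
    for k in G:
        r=models.cut_out(n,k)
        D[n,k]=r
        print(n,k,[(round(q["confidence"],2),np.round(q["box"]).astype(int).tolist()) for q in r[:4]])
import pickle;pickle.dump((C,D,G),open("d.pkl","wb"))
E
```

```text
scene disc_57 [(0.81, [309, 298, 17, 19]), (0.8, [269, 291, 23, 21]), (0.72, [272, 305, 32, 23]), (0.67, [210, 312, 19, 21])]
scene disc_46 [(0.81, [309, 298, 17, 19]), (0.8, [269, 291, 23, 21]), (0.72, [272, 305, 32, 23]), (0.67, [210, 312, 19, 21])]
scene disc_35 [(0.81, [309, 298, 17, 19]), (0.8, [269, 291, 23, 21]), (0.72, [272, 305, 32, 23]), (0.67, [210, 312, 19, 21])]
scene disc_24 [(0.81, [309, 298, 17, 19]), (0.8, [269, 291, 23, 21]), (0.72, [272, 305, 32, 23]), (0.67, [210, 312, 19, 21])]
scene seat_24 [(0.67, [360, 336, 55, 40]), (0.55, [286, 286, 8, 12])]
scene seat_46 [(0.67, [360, 336, 55, 40]), (0.55, [286, 286, 8, 12])]
scene seat_57 [(0.67, [360, 336, 55, 40]), (0.55, [286, 286, 8, 12])]
scene loader [(0.72, [376, 296, 50, 31])]
scene beaker [(0.91, [432, 256, 29, 47])]
scene white_jar [(0.6, [316, 229, 16, 21]), (0.49, [358, 338, 59, 39])]
side disc_57 [(0.87, [240, 310, 28, 24]), (0.77, [236, 282, 19, 19]), (0.67, [239, 323, 45, 33]), (0.64, [285, 303, 16, 20])]
side disc_46 [(0.87, [240, 310, 28, 24]), (0.77, [236, 282, 19, 19]), (0.67, [239, 323, 45, 33]), (0.64, [285, 303, 16, 20])]
side disc_35 [(0.87, [240, 310, 28, 24]), (0.77, [236, 282, 19, 19]), (0.67, [239, 323, 45, 33]), (0.64, [285, 303, 16, 20])]
side disc_24 [(0.87, [240, 310, 28, 24]), (0.77, [236, 282, 19, 19]), (0.67, [239, 323, 45, 33]), (0.64, [285, 303, 16, 20])]
side seat_24 [(0.96, [357, 263, 34, 31]), (0.94, [276, 274, 27, 21]), (0.87, [295, 370, 55, 47]), (0.73, [236, 285, 20, 16])]
side seat_46 [(0.96, [357, 263, 34, 31]), (0.94, [276, 274, 27, 21]), (0.87, [295, 370, 55, 47]), (0.73, [236, 285, 20, 16])]
side seat_57 [(0.96, [357, 263, 34, 31]), (0.94, [276, 274, 27, 21]), (0.87, [295, 370, 55, 47]), (0.73, [236, 285, 20, 16])]
side loader [(0.71, [358, 322, 63, 49])]
side beaker [(0.57, [442, 297, 32, 46])]
side white_jar [(0.58, [364, 213, 19, 28])]
```

```bash
python3 - <<'E'
from h import *
import pickle;C,D,G=pickle.load(open("d.pkl","rb"))
# boxes [cx,cy,w,h] read from the pictures / networks
B=dict(seat_57=((360,336,58,38),(295,370,56,47)),seat_46=((340,261,38,21),(357,264,40,31)),seat_24=(None,(277,274,28,21)),
 loader_base=((378,294,51,30),(356,323,62,46)),beaker=((432,256,29,40),(440,296,34,44)),white_jar=((316,232,19,21),(364,214,21,23)),
 disc_24=((269,272,19,21),(235,283,19,19)),disc_57=((272,318,42,31),(240,319,38,34)))
G["loader_base"]=None
for k,(a,b) in B.items():
    def f(p):
        r=[]
        for n,x in(("scene",a),("side",b)):
            if x is None: continue
            m=np.array([x[0]-x[2]/2,x[1]-x[3]/2,x[0]+x[2]/2,x[1]+x[3]/2])
            if k=="loader_base": continue
            g=G[k];r+=list(bb(proj(C[n],cyl(p[0],p[1],p[2],g[0]/1e3,g[1]/1e3)))-m)
        return np.array(r)
    if k=="loader_base":
        print(k,toworld(C["scene"],(379,290),.02),toworld(C["side"],(356,317),.02));continue
    s=least_squares(f,[.5,.1,.02]);print(k,np.round(s.x*1e3,1),np.round(s.fun,1))
E
```

```text
seat_57 [ 400.7 -363.5   -1.9] [-0.1 -0.2  0.6  1.   0.1 -2.5 -0.2  1.3]
seat_46 [ 599.1 -233.5    1.9] [-0.5 -0.5  0.6  0.9  0.1 -0.8 -0.1  0.3]
seat_24 [ 485.8 -151.   -31.6] [ 0.8 -1.  -0.8  0.9]
loader_base [ 0.50682547 -0.34574492  0.02      ] [ 0.52151449 -0.34114627  0.02      ]
beaker [ 655.3 -379.    -3.5] [-2.1 -0.8  1.   1.1 -1.3 -1.9  2.1  2. ]
white_jar [ 6.823e+02 -1.384e+02  1.000e-01] [-0.5 -1.5 -0.7  0.6  0.9 -1.  -0.   2.1]
disc_24 [ 376.2 -237.    70.6] [-0.1 -1.4 -0.5  1.2  0.6 -1.9 -0.1  2.3]
disc_57 [ 3.738e+02 -2.410e+02  2.000e-01] [ 0.7 -1.6  0.3  3.1 -0.6 -3.3  0.1  1.1]
```

```bash
python3 - <<'E'
from h import *
C={n:imaging.get_calibration(n) for n in("scene","side","wrist")}
for n in C:
    V=np.array(C[n]["view"]);print(n,-V[:3,:3].T@V[:3,3],V[2,:3])
for nm,a,b,z in[("press base front",(210,295),(216,262),0),("press base right",(248,268),(273,240),.012),("pbase left",(140,270),(185,225),.012),("turq",(209,312),(200,290),.012),("yel",(308,297),(288,303),.012),("seat24",None,(277,272),.012),("case corner",(365,222),(412,212),0),("cable adaptor",(307,398),(150,445),.04),("notebook right",(253,362),(188,365),0.01),("whitebox",(256,225),(322,183),.03)]:
    print(nm,*(np.round(toworld(C[n],uv,z),3) for n,uv in(("scene",a),("side",b)) if uv))
# triangulate press top
def tri(a,b):
    f=lambda p:np.r_[proj(C["scene"],p)[0]-a,proj(C["side"],p)[0]-b]
    s=least_squares(f,[.5,0,.2]);return np.round(s.x,3),np.round(s.fun,1)
print("knob",tri((81,48),(156,6)));print("col top",tri((207,97),(232,95)));print("cable",tri((410,167),(507,162)))
s=sense();print(R.from_quat(np.roll(s["eef_rot"],-1)).as_matrix())
E
```

```text
scene [-0.17957202 -0.62370643  0.40371442] [ 0.8129391   0.42932154 -0.39346288]
side [ 0.18351637 -0.78301077  0.64861261] [ 0.39389757  0.6390447  -0.66065617]
wrist [0.11836866 0.51690204 0.37417612] [ 0.27597765 -0.11023252 -0.95482204]
press base front [ 0.406 -0.102  0.   ] [ 0.398 -0.092  0.   ]
press base right [ 0.495 -0.113  0.012] [ 0.505 -0.106  0.012]
pbase left [0.406 0.044 0.012] [0.387 0.02  0.012]
turq [ 0.347 -0.15   0.012] [ 0.345 -0.152  0.012]
yel [ 0.451 -0.254  0.012] [ 0.452 -0.254  0.012]
seat24 [ 0.471 -0.182  0.012]
case corner [ 0.816 -0.184  0.   ] [ 0.778 -0.164  0.   ]
cable adaptor [ 0.215 -0.388  0.04 ] [ 0.186 -0.39   0.04 ]
notebook right [ 0.277 -0.275  0.01 ] [ 0.273 -0.28   0.01 ]
whitebox [ 0.631 -0.035  0.03 ] [ 0.661 -0.024  0.03 ]
knob (array([0.449, 0.148, 0.357]), array([-0.1, -0.2,  0.1,  0.2]))
col top (array([ 0.468, -0.081,  0.292]), array([ 0.9,  1. , -0.8, -1.1]))
cable (array([ 0.932, -0.235,  0.098]), array([-0.4, -0.3,  0.2,  0.4]))
[[-9.32054843e-01  3.62317220e-01 -3.75420723e-05]
 [ 3.62317222e-01  9.32054841e-01 -5.82860284e-05]
 [ 1.38732385e-05 -6.79279144e-05 -9.99999998e-01]]
```

```bash
cat > plan.py <<'E'
# usage: python3 plan.py "x,y,z,yawdeg,jaw[,step_mm]" ...  (mm) ; prints rows
from h import *
import sys,json,math
s=sense();p=np.array(s["tool_pos"])*1e3;M=R.from_quat(np.roll(s["eef_rot"],-1))
rows=[]
for a in sys.argv[1:]:
    t=a.split(",");tg=np.array([float(v) for v in t[:3]]);yaw=float(t[3]);jaw=float(t[4]);st=float(t[5]) if len(t)>5 else 45
    x=[math.cos(math.radians(yaw)),math.sin(math.radians(yaw)),0];z=[0,0,-1];Mt=R.from_matrix(np.c_[x,np.cross(z,x),z])
    rv=(M.inv()*Mt).as_rotvec(degrees=True)
    n=max(1,math.ceil(np.linalg.norm(tg-p)/st-1e-6),math.ceil(np.linalg.norm(rv)/8.2))
    for i in range(n):
        rv=(M.inv()*Mt).as_rotvec(degrees=True)/(n-i)
        if np.linalg.norm(rv)*(n-i)<.3: rv=rv*0
        d=M.inv().apply((tg-p)/(n-i))/10
        r=[jaw]+np.round(d,2).tolist()+np.round(rv,1).tolist();rows.append([float(v)+0 for v in r])
        p=p+M.apply(np.array(r[1:4])*10);M=M*R.from_rotvec(r[4:],degrees=True)
print("end",p.round(1),len(rows))
for i in range(0,len(rows),8): print(json.dumps(rows[i:i+8]).replace(".0,",",").replace(".0]","]"))
E
python3 plan.py 110,290,300,158.8,1 270,60,300,180,1 320,-180,290,180,1 340,-250,290,180,1
python3 - <<'E'
from h import *
c=imaging.get_calibration("scene")
for uv in[(330,365),(380,380),(420,330),(450,280)]:print(toworld(c,uv,0.005).round(3))
E
```

```text
end [ 340. -250.  290.] 21
[[1, 0.04, -3.58, -1.14, 0, 0, 0], [1, 0.04, -3.58, -1.15, 0, 0, 0], [1, 0.04, -3.58, -1.14, 0, 0, 0], [1, 0.04, -3.58, -1.15, 0, 0, 0], [1, 0.05, -3.58, -1.14, 0, 0, 0], [1, 0.04, -3.58, -1.15, 0, 0, 0], [1, -3.32, -2.23, 0, 0, 0, -3], [1, -3.2, -2.41, 0, 0, 0, -3]]
[[1, -3.07, -2.57, 0, 0, 0, -3], [1, -2.93, -2.73, 0, 0, 0, -3.1], [1, -2.78, -2.88, 0, 0, 0, -3], [1, -2.62, -3.02, 0, 0, 0, -3.1], [1, -2.46, -3.16, 0, 0, 0, -3], [1, -0.84, -4, 0.17, 0, 0, 0], [1, -0.83, -4, 0.17, 0, 0, 0], [1, -0.84, -4, 0.17, 0, 0, 0]]
[[1, -0.83, -4, 0.16, 0, 0, 0], [1, -0.84, -4, 0.17, 0, 0, 0], [1, -0.83, -3.99, 0.16, 0, 0, 0], [1, -1, -3.5, 0, 0, 0, 0], [1, -1.01, -3.5, 0, 0, 0, 0]]
[ 0.321 -0.359  0.005]
[ 0.321 -0.426  0.005]
[ 0.45  -0.431  0.005]
[ 0.619 -0.424  0.005]
```

>>> play_rows:
  targets:
    - [[1,0,-3.6,-1.1,0,0,0],[1,0,-3.6,-1.1,0,0,0],[1,0,-3.6,-1.1,0,0,0],[1,0,-3.6,-1.1,0,0,0],[1,0,-3.6,-1.1,0,0,0],[1,0,-3.6,-1.1,0,0,0],[1,-3.3,-2.2,0,0,0,-3],[1,-3.2,-2.4,0,0,0,-3]]

```text
time_s: 2.05
tool_pos: [0.1572, 0.2219, 0.2979]
eef_rot: [0.001, 0.13, 0.992, 0.001]
ft_force: [1.9, 1.2, -0.1]
opening: 1.005
```

```bash
python3 plan.py 270,60,300,180,1 320,-180,290,180,1 340,-250,290,180,1
```

```text
end [ 340. -250.  290.] 13
[[1, -3.01, -2.55, -0.05, 0, 0, -3], [1, -2.88, -2.7, -0.04, 0, 0, -3], [1, -2.73, -2.85, -0.05, 0, 0, -3], [1, -2.57, -2.99, -0.04, 0, 0, -2.9], [1, -2.42, -3.12, -0.05, 0.1, 0.1, -3], [1, -0.83, -4, 0.17, 0, 0, 0], [1, -0.83, -4, 0.17, 0, 0, 0], [1, -0.83, -4, 0.17, 0, 0, 0]]
[[1, -0.84, -4, 0.16, 0, 0, 0], [1, -0.83, -4, 0.17, 0, 0, 0], [1, -0.84, -4, 0.16, 0, 0, 0], [1, -1, -3.5, 0, 0, 0, 0], [1, -0.99, -3.5, 0, 0, 0, 0]]
```

>>> play_rows:
  targets:
    - [[1,-3,-2.5,0,0,0,-3],[1,-2.9,-2.7,0,0,0,-3],[1,-2.7,-2.9,0,0,0,-3],[1,-2.6,-3,0,0,0,-3],[1,-2.4,-3.1,0,0,0,-3],[1,-0.8,-4,0.2,0,0,0],[1,-0.8,-4,0.2,0,0,0],[1,-0.8,-4,0.2,0,0,0]]

```text
time_s: 2.85
tool_pos: [0.2928, -0.0617, 0.2915]
eef_rot: [0.0, 0.002, 1.0, -0.0]
ft_force: [1.0, 0.9, 0.1]
opening: 1.003
```

>>> play_rows:
  targets:
    - [[1,-0.8,-4,0.2,0,0,0],[1,-0.8,-4,0.1,0,0,0],[1,-0.8,-4,0.1,0,0,0],[1,-1,-3.5,0,0,0,0],[1,-1,-3.5,0,0,0,0],[1,0,0,0,0,0,0],[1,0,0,0,0,0,0]]

```text
time_s: 3.55
tool_pos: [0.3358, -0.2505, 0.2869]
eef_rot: [-0.0, 0.003, 1.0, 0.0]
ft_force: [-0.3, 0.5, -0.1]
opening: 0.999
```

```bash
python3 - <<'E'
from h import *
im=imaging.snapshot("wrist");cv2.imwrite("pics/w1.png",im[:,:,::-1])
s=sense();print({k:np.round(s[k],3).tolist() for k in("joints","tool_pos","eef_rot","ft_force")})
c=imaging.get_calibration("wrist");np.savez("w1.npz",K=c["K"],view=c["view"])
for k in("disc_24","seat_24","loader","beaker","white_jar"):
    print(k,[(round(q["confidence"],2),np.round(q["box"]).astype(int).tolist()) for q in models.find_in("wrist",k)[:6]])
E
```

```text
{'joints': [-0.64, 0.041, -0.109, 1.422, 0.0, -0.635], 'tool_pos': [0.336, -0.25, 0.287], 'eef_rot': [-0.0, 0.002, 1.0, 0.0], 'ft_force': [0.303, 0.02, -0.238]}
disc_24 [(0.96, [338, 238, 32, 28]), (0.96, [415, 201, 27, 25]), (0.96, [325, 286, 17, 26]), (0.95, [339, 245, 22, 28]), (0.91, [336, 228, 42, 33]), (0.74, [336, 219, 49, 37])]
seat_24 [(0.86, [341, 388, 50, 42]), (0.69, [386, 300, 36, 35]), (0.65, [230, 244, 64, 67])]
loader [(0.62, [257, 334, 67, 58])]
beaker [(0.81, [231, 424, 35, 39])]
white_jar [(0.57, [410, 434, 28, 21]), (0.46, [257, 344, 28, 27])]
```

View pics/w1.png

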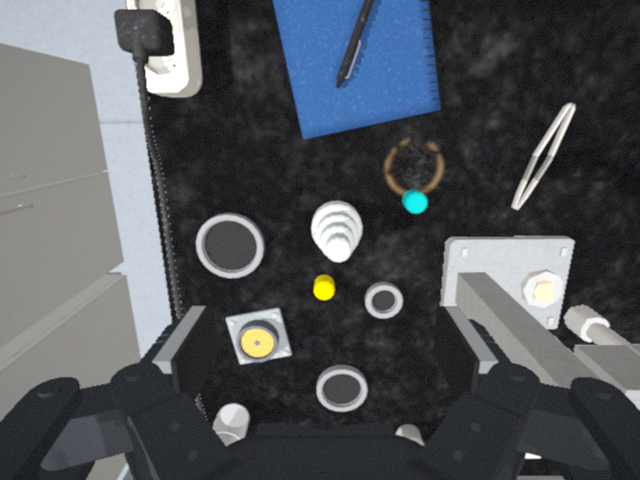

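```bash
cat > fit.py <<'E'
from h import *
# fit circle of dia d at height z by maximizing gradient along projected circle
def grad(im):
    g=cv2.GaussianBlur(cv2.cvtColor(im,cv2.COLOR_RGB2GRAY).astype(np.float32),(0,0),1.0)
    return np.hypot(cv2.Sobel(g,cv2.CV_32F,1,0),cv2.Sobel(g,cv2.CV_32F,0,1))
def fitc(im,c,x0,y0,circs,rad=14,floatz=False,z0=0):
    G=grad(im);best=None
    from scipy.ndimage import map_coordinates as mc
    def sc(x,y,dz=0):
        t=0
        for d,z in circs:
            p=proj(c,np.c_[x+d/2*np.cos(A),y+d/2*np.sin(A),0*A+z+dz]);v=mc(G,[p[:,1],p[:,0]],order=1,mode='nearest')
            t+=np.minimum(v,np.percentile(G,99.5)).mean()
        return t
    zs=np.arange(-.012,.0121,.002) if floatz else [0]
    for dz in zs:
        for st,rg in((.002,rad),):
            for i in np.arange(-rad,rad+1,2):
                for j in np.arange(-rad,rad+1,2):
                    v=sc(x0+i/1e3,y0+j/1e3,dz)
                    if best is None or v>best[0]: best=(v,x0+i/1e3,y0+j/1e3,dz)
    from scipy.optimize import minimize
    if floatz: r=minimize(lambda q:-sc(*q),best[1:],method="Nelder-Mead",options=dict(initial_simplex=np.array(best[1:])+np.r_[np.zeros((1,3)),np.eye(3)*.0015]))
    else: r=minimize(lambda q:-sc(*q),best[1:3],method="Nelder-Mead",options=dict(initial_simplex=np.array(best[1:3])+np.r_[np.zeros((1,2)),np.eye(2)*.0015]))
    return np.r_[r.x,-r.fun]
E
cat > rings.py <<'E'
from fit import *
import sys
O=dict(seat_57=(.400,-.363,[(.079,.012),(.065,.012)]),seat_46=(.599,-.233,[(.068,.012),(.054,.012)]),seat_24=(.471,-.182,[(.046,.012),(.032,.012)]),loader=(.514,-.343,[(.053,.022),(.043,.022)]),
 disc_24=(.3755,-.2385,[(.024,.096)]),disc_35=(.3755,-.2385,[(.035,.072)]),disc_46=(.3755,-.2385,[(.046,.048)]),disc_57=(.3755,-.2385,[(.057,.024)]))
if __name__=="__main__":
  for n in sys.argv[1:]:
    im=imaging.snapshot(n);c=imaging.get_calibration(n);o=im[:,:,::-1].copy()
    for k,(x,y,ci) in O.items():
        r=fitc(im,c,x,y,ci);print(n,k,np.round(r[:2]*1e3,1),round(r[2]),end=" ")
        rz=fitc(im,c,x,y,ci,10,True);print("free z",np.round(rz[:3]*1e3,1),round(rz[3]))
        for d,z in ci: cv2.polylines(o,[np.round(proj(c,cyl(r[0],r[1],z,d,0))[:120]*8).astype(int)],True,(0,0,255),1,cv2.LINE_AA,3)
    cv2.imwrite(f"pics/fit_{n}_{sense()['time_s']:.2f}.png",o)
E
python3 rings.py wrist scene side; ls pics
```

```text
wrist seat_57 [ 397.6 -364. ] 582 free z [ 398.4 -364.6   -2.7] 584
wrist seat_46 [ 600.  -231.3] 542 free z [ 603.8 -231.1   -4.7] 547
wrist seat_24 [ 469.9 -180.3] 556 free z [ 472.  -179.6   -4.4] 558
wrist loader [ 522.1 -340.3] 306 free z [ 512.  -336.9   14.5] 315
wrist disc_24 [ 374.3 -239.7] 235 free z [ 370.6 -239.6   10.4] 237
wrist disc_35 [ 376.  -239.2] 216 free z [ 369.9 -239.6   16.2] 229
wrist disc_46 [ 380.2 -236.3] 181 free z [ 388.9 -237.4  -26.4] 221
wrist disc_57 [ 372.4 -238.6] 249 free z [ 367.6 -239.4   16.6] 277
scene seat_57 [ 397.9 -364.1] 526 free z [ 405.3 -360.9   -5.1] 536
scene seat_46 [ 604.6 -229.2] 504 free z [ 620.1 -221.1   -7.7] 508
scene seat_24 [ 476.8 -173.1] 330 free z [ 446.6 -194.9   17.4] 336
scene loader [ 522.4 -336. ] 382 free z [ 528.9 -333.2   -3.5] 383
scene disc_24 [ 372.7 -241.2] 371 free z [ 362.5 -248.1    5.7] 372
scene disc_35 [ 373.9 -241. ] 222 free z [ 349.9 -258.2   14.7] 228
scene disc_46 [ 373.5 -240.6] 214 free z [ 363.8 -247.2    6.2] 218
scene disc_57 [ 373.2 -240.2] 219 free z [ 367.6 -244.1    3.8] 222
side seat_57 [ 398.5 -365.3] 525 free z [ 401.  -360.6   -7.2] 532
side seat_46 [ 600.5 -232.8] 497 free z [ 605.3 -226.5   -7.4] 501
side seat_24 [ 470.2 -182.2] 492 free z [ 475.4 -171.5  -11.3] 496
side loader [ 522.2 -337.2] 334 free z [ 544.  -310.6  -41.8] 355
side disc_24 [ 374.2 -241.8] 326 free z [ 361.3 -278.    37.6] 335
side disc_35 [ 375.1 -241.6] 225 free z [ 365.8 -267.7   27.9] 233
side disc_46 [ 375.3 -240.3] 199 free z [ 368.3 -260.    21.8] 207
side disc_57 [ 374.1 -241. ] 209 free z [ 370.9 -250.2   -8.7] 267
fit_scene_3.95.png
fit_side_4.00.png
fit_wrist_3.90.png
scene0.png
side0.png
w1.png
wrist0.png
```

View pics/fit_wrist_3.90.png

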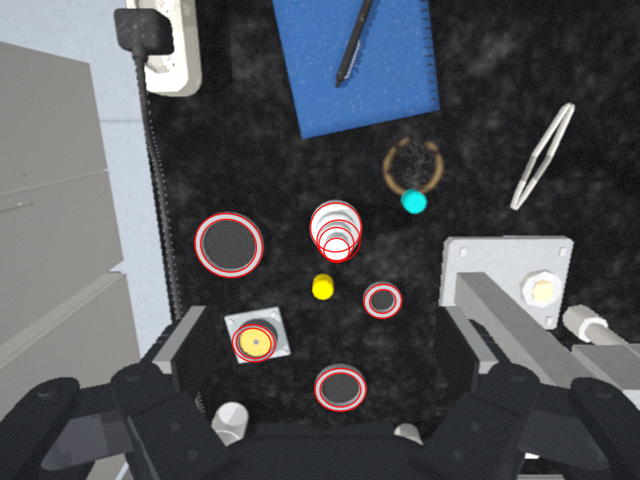

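View pics/fit_side_4.00.png

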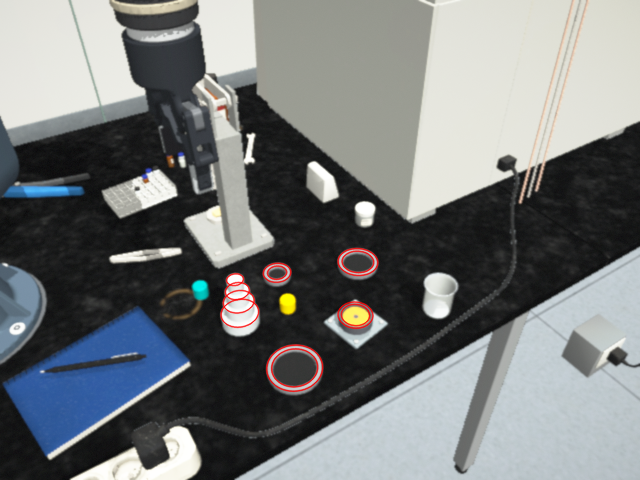

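```bash
python3 plan.py 374,-240.5,150,180,0.6 374,-240.5,110,180,0.6 374,-240.5,81,180,0.6,15
```

```text
end [ 374.  -240.5   81. ] 7
[[0.6, -0.95, 0.23, 3.44, 0, 0, 0], [0.6, -0.94, 0.23, 3.44, 0, 0, 0], [0.6, -0.95, 0.24, 3.44, 0, 0, 0], [0.6, -0.94, 0.23, 3.44, 0, 0, 0], [0.6, 0, 0, 4, 0, 0, 0], [0.6, 0, 0, 1.45, 0, 0, 0], [0.6, 0, 0, 1.45, 0, 0, 0]]
```

>>> play_rows:
  targets:
    - [[0.6,-0.95,0.25,3.4,0,0,0],[0.6,-0.95,0.25,3.4,0,0,0],[0.6,-0.95,0.25,3.4,0,0,0],[0.6,-0.95,0.2,3.4,0,0,0],[0.6,0,0,2,0,0,0],[0.6,0,0,0,0,0,0]]

```text
time_s: 4.6
tool_pos: [0.3727, -0.2395, 0.1291]
eef_rot: [-0.002, 0.002, 1.0, 0.001]
ft_force: [-1.1, 0.4, 0.4]
opening: 0.6
```

```bash
python3 - <<'E'
from h import *
im=imaging.snapshot("wrist");cv2.imwrite("pics/w2.png",im[:,:,::-1])
c=imaging.get_calibration("wrist");s=sense();print(s["tool_pos"])
p=np.array(s["tool_pos"]);print(proj(c,np.array([p,p+[0,0,.019],[.374,-.2405,.096]])))
E
python3 plan.py 374,-240.5,81,180,0.6,20
```

```text
[ 0.37343967 -0.24010994  0.13074244]
[[325.64399657 312.20818687]
 [325.73760358 336.59748972]
 [324.7618524  280.52175488]]
end [ 374.  -240.5   81. ] 3
[[0.6, -0.02, -0.01, 1.66, 0, 0, 0], [0.6, -0.02, -0.02, 1.66, 0, 0, 0], [0.6, -0.03, -0.01, 1.65, 0, 0, 0]]
```

View pics/w2.png

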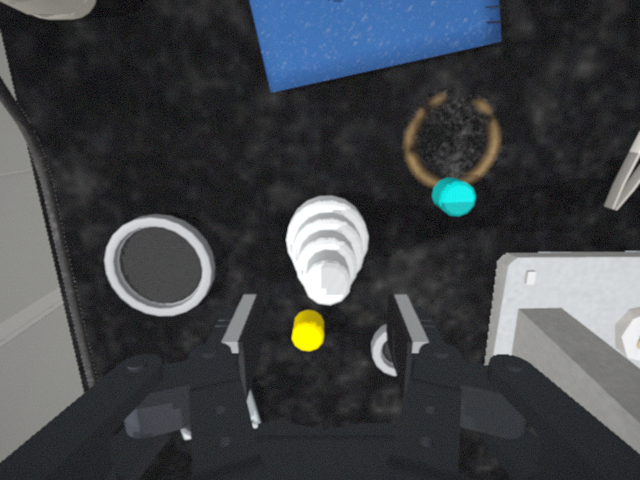

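>>> play_rows:
  grip_force: 25
  targets:
    - [[0.6,0,0,1.7,0,0,0],[0.6,0,0,1.7,0,0,0],[0.6,0,0,1.6,0,0,0],[0.6,0,0,0,0,0,0],[0,0,0,0,0,0,0],[0,0,0,0,0,0,0],[0,0,0,0,0,0,0],[0,0,0,0,0,0,0]]

```text
time_s: 5.45
tool_pos: [0.3749, -0.2413, 0.0829]
eef_rot: [0.001, 0.002, 1.0, -0.001]
ft_force: [-1.4, 1.4, 6.3]
opening: 0.261
```

```bash
cat > look.py <<'E'
from h import *
import sys
for a in sys.argv[2:]:
    im=imaging.snapshot(a);cv2.imwrite(f"pics/{sys.argv[1]}_{a}.png",im[:,:,::-1])
s=sense();print({k:np.round(s[k],4).tolist() for k in("time_s","tool_pos","ft_force","opening")})
E
python3 look.py a1 side wrist
```

```text
{'time_s': 5.55, 'tool_pos': [0.3749, -0.2413, 0.0829], 'ft_force': [-1.1014, 0.905, 6.2131], 'opening': 0.2677}
```

View pics/a1_side.png

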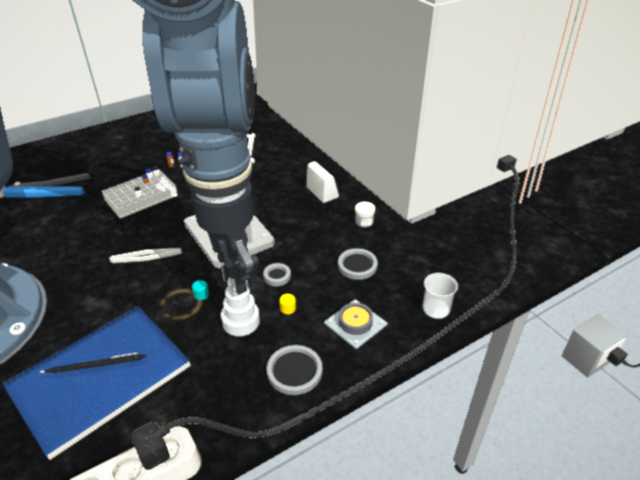

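View pics/a1_wrist.png

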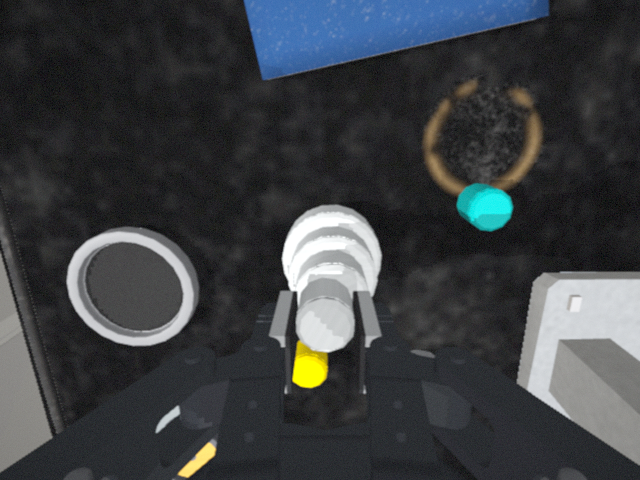

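>>> play_rows:
  targets:
    - [[0,0,0,-0.5,0,0,0],[0,0,0,-1.5,0,0,0],[0,0,0,-3,0,0,0],[0,0,0,-4,0,0,0],[0,0,0,0,0,0,0]]

```text
time_s: 6.05
tool_pos: [0.3763, -0.2422, 0.1764]
eef_rot: [0.003, 0.002, 1.0, -0.002]
ft_force: [1.3, 0.5, 0.2]
opening: 0.265
```

```bash
python3 look.py a2 side wrist scene; python3 plan.py 470,-181,150,180,0 470,-181,120,180,0
```

```text
{'time_s': 6.2, 'tool_pos': [0.374, -0.2407, 0.1715], 'ft_force': [-0.2603, -0.0567, -1.0731], 'opening': 0.264}
end [ 470. -181.  120.] 4
[[0, -3.19, 2, 0.72, 0, 0, 0], [0, -3.19, 2.01, 0.71, 0, 0, 0], [0, -3.19, 2, 0.72, 0, 0, 0], [0, 0, 0.01, 3, 0, 0, 0]]
```

View pics/a2_side.png

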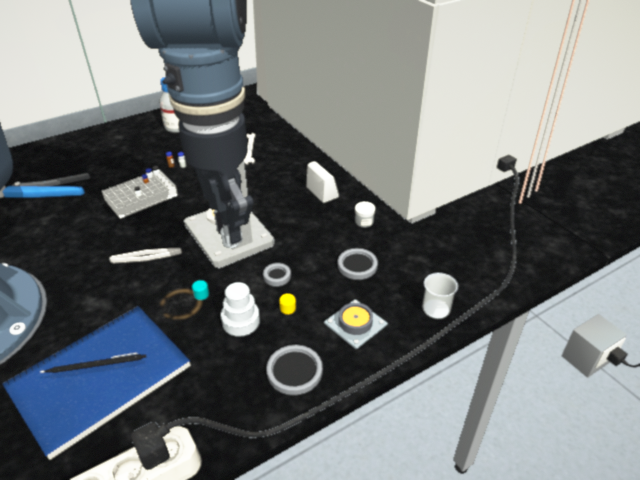

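View pics/a2_scene.png

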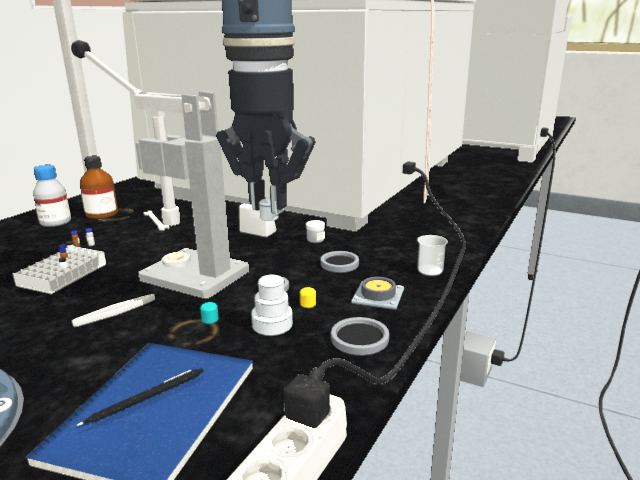

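View pics/a2_wrist.png

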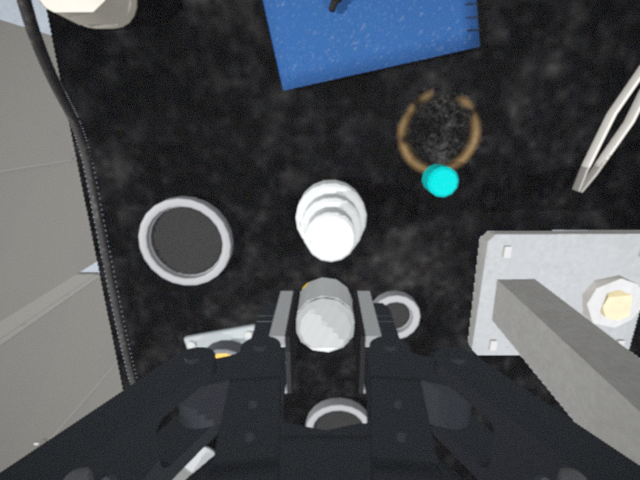

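```bash
python3 - <<'E'
from h import *
c=imaging.get_calibration("wrist")
for uv in[(496,283),(497,318)]:print(toworld(c,uv,.018).round(3))
c=imaging.get_calibration("scene")
for uv in[(203,279),(228,274)]:print(toworld(c,uv,.018).round(3))
c=imaging.get_calibration("side")
for uv in[(232,249),(249,240)]:print(toworld(c,uv,.018).round(3))
E
```

```text
[ 0.43  -0.095  0.018]
[ 0.463 -0.09   0.018]
[ 0.418 -0.081  0.018]
[ 0.451 -0.105  0.018]
[ 0.43  -0.095  0.018]
[ 0.466 -0.089  0.018]
```

>>> play_rows:
  targets:
    - [[0,-3.2,2,0.7,0,0,0],[0,-3.2,2,0.7,0,0,0],[0,-3.2,2,0.7,0,0,0],[0,0,0,3,0,0,0],[0,0,0,3,0,0,0],[0,0,0,0,0,0,0],[0,0,0,0,0,0,0]]

```text
time_s: 6.9
tool_pos: [0.4694, -0.1809, 0.0898]
eef_rot: [-0.001, 0.002, 1.0, 0.0]
ft_force: [-0.0, -0.5, 0.4]
opening: 0.266
```

```bash
python3 look.py a3 side wrist scene; python3 plan.py 470,-181,40,180,0 470,-181,18,180,0,8
```

```text
{'time_s': 7.05, 'tool_pos': [0.471, -0.1817, 0.0916], 'ft_force': [0.2534, 0.9107, -0.538], 'opening': 0.2656}
end [ 470. -181.   18.] 5
[[0, 0.05, 0.03, 2.58, 0, 0, 0], [0, 0.06, 0.04, 2.58, 0, 0, 0], [0, 0, 0, 0.73, 0, 0, 0], [0, 0, 0, 0.74, 0, 0, 0], [0, 0, 0, 0.73, 0, 0, 0]]
```

View pics/a3_scene.png

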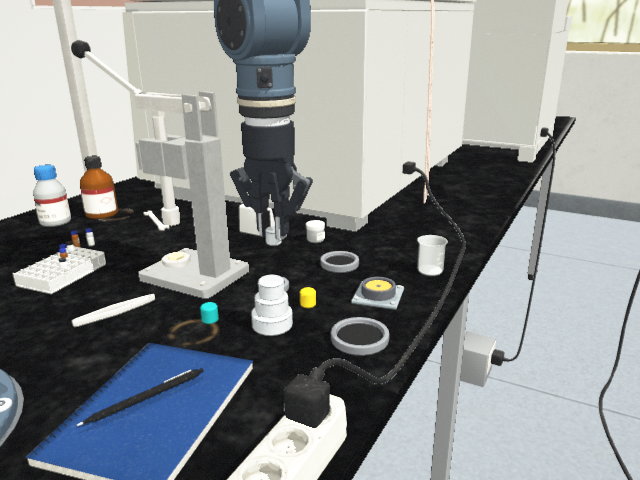

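View pics/a3_wrist.png

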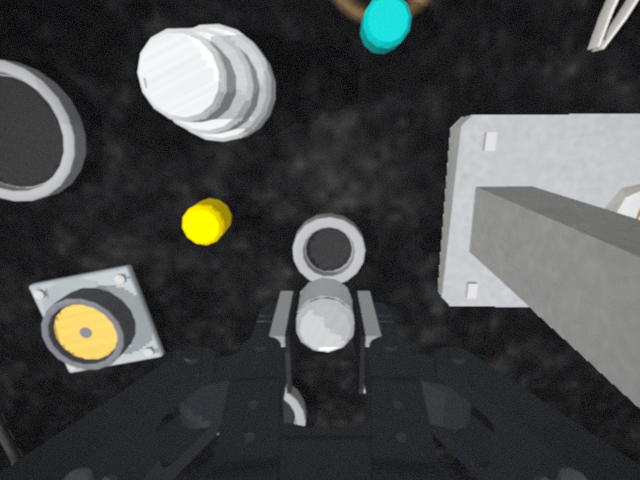

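View pics/a3_side.png

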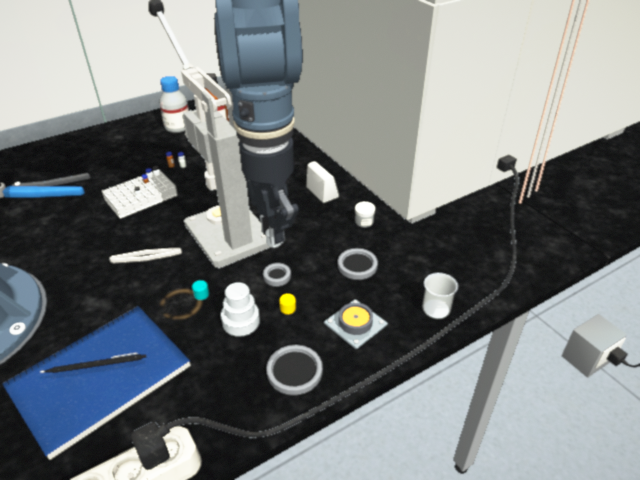

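```bash
cat > near.py <<'E'
# near.py seatname discdia(mm) top_above_tcp(mm)
from rings import *
k=sys.argv[1]
im=imaging.snapshot("wrist");c=imaging.get_calibration("wrist");s=sense();p=np.array(s["tool_pos"])
o=im[:,:,::-1].copy()
def dr(r,ci,col):
    for d,z in ci: cv2.polylines(o,[np.round(proj(c,cyl(r[0],r[1],z,d,0))[:120]*8).astype(int)],True,col,1,cv2.LINE_AA,3)
if k in O:
    x,y,ci=O[k]
    r=fitc(im,c,x,y,ci);print(k,np.round(r[:2]*1e3,1),r[2]);dr(r,ci,(0,0,255))
if len(sys.argv)>2:
    d=float(sys.argv[2])/1e3;z=p[2]+float(sys.argv[3])/1e3
    r=fitc(im,c,p[0],p[1],[(d,z)],8);print("held",np.round(r[:2]*1e3,1),"tcp",np.round(p*1e3,1));dr(r,[(d,z)],(0,255,0))
cv2.imwrite("pics/near_%.2f.png"%s["time_s"],o);print("pics/near_%.2f.png"%s["time_s"])
E
python3 near.py seat_24 24 13
```

```text
seat_24 [ 470.6 -179.6] 438.0776672363281
held [ 469.3 -182. ] tcp [ 471.  -181.7   91.6]
pics/near_7.10.png
```

View pics/near_7.10.png

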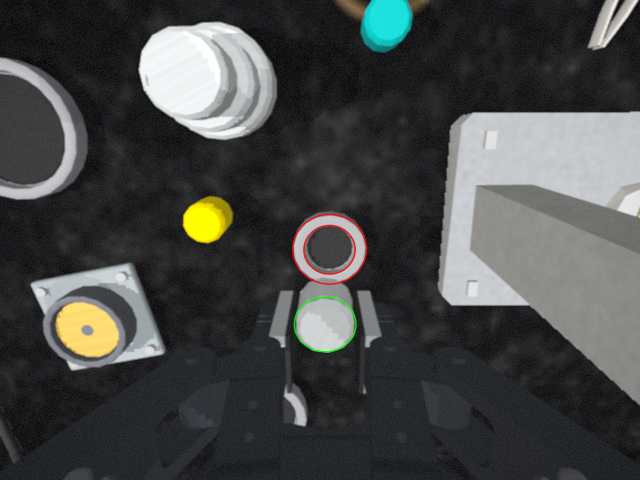

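```bash
python3 plan.py 471,-180,40,180,0 471,-180,18,180,0,8
```

```text
end [ 471. -180.   18.] 5
[[0, 0.01, 0.09, 2.58, 0, 0, 0], [0, 0, 0.08, 2.58, 0, 0, 0], [0, 0, 0, 0.73, 0, 0, 0], [0, 0, 0, 0.74, 0, 0, 0], [0, 0.01, 0, 0.73, 0, 0, 0]]
```

>>> play_rows:
  targets:
    - [[0,0,0.1,2.6,0,0,0],[0,0,0.1,2.6,0,0,0],[0,0,0,0.7,0,0,0],[0,0,0,0.7,0,0,0],[0,0,0,0.5,0,0,0],[0,0,0,0,0,0,0]]

```text
time_s: 7.7
tool_pos: [0.4706, -0.1793, 0.0196]
eef_rot: [0.0, 0.002, 1.0, -0.0]
ft_force: [-0.5, 0.6, 0.1]
opening: 0.265
```

```bash
python3 look.py a4 wrist scene
```

```text
{'time_s': 7.8, 'tool_pos': [0.4708, -0.1794, 0.02], 'ft_force': [0.2325, -0.0771, -0.3585], 'opening': 0.2658}
```

View pics/a4_scene.png

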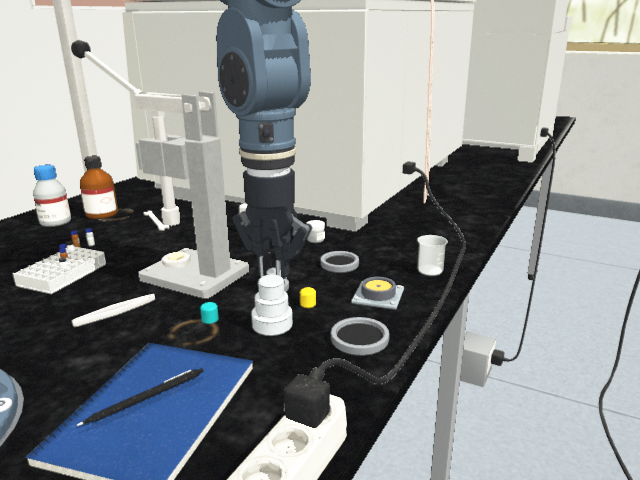

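View pics/a4_wrist.png

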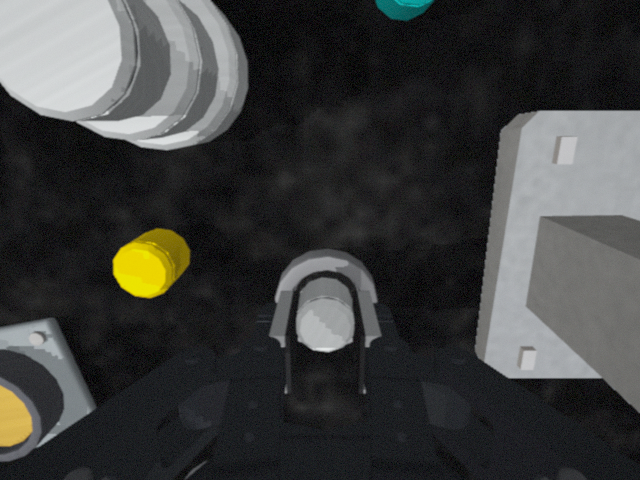

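>>> play_rows:
  targets:
    - [[0,0,0,0.1,0,0,0],[0,0,0,0.1,0,0,0],[0,0,0,0.1,0,0,0],[0,0,0,0,0,0,0]]

```text
time_s: 8.2
tool_pos: [0.4706, -0.1792, 0.0169]
eef_rot: [0.0, 0.002, 1.0, -0.0]
ft_force: [-0.3, 1.1, 5.6]
opening: 0.262
```

>>> play_rows:
  targets:
    - [[0.5,0,0,0,0,0,0],[0.5,0,0,0,0,0,0],[0.5,0,0,0,0,0,0],[0.5,0,0,-2,0,0,0],[0.5,0,0,-4,0,0,0],[0.6,0,0,-4,0,0,0],[0.6,0,0,-3,0,0,0],[0.6,0,0,0,0,0,0]]

```text
time_s: 9.0
tool_pos: [0.4726, -0.18, 0.1503]
eef_rot: [0.003, 0.002, 1.0, -0.001]
ft_force: [0.7, -0.1, 0.1]
opening: 0.596
```

```bash
python3 look.py a5 wrist side;  python3 plan.py 374,-240.5,140,180,0.7,45
```

```text
{'time_s': 9.1, 'tool_pos': [0.4706, -0.1793, 0.1466], 'ft_force': [0.0466, 0.2899, -0.0373], 'opening': 0.6009}
end [ 374.  -240.5  140. ] 3
[[0.7, 3.21, -2.06, 0.22, 0, 0, 0], [0.7, 3.21, -2.05, 0.21, 0, 0, 0], [0.7, 3.22, -2.06, 0.22, 0, 0, 0]]
```

View pics/a5_wrist.png

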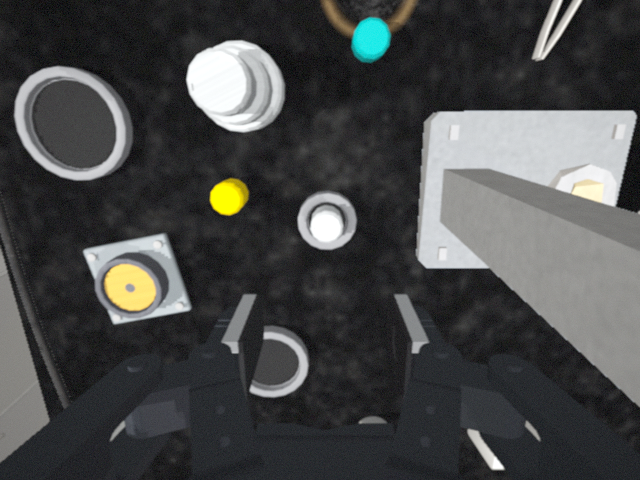

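>>> play_rows:
  targets:
    - [[0.7,3.2,-2.05,0.2,0,0,0],[0.7,3.2,-2.05,0.2,0,0,0],[0.7,3.2,-2.05,0.2,0,0,0],[0.7,0,0,2,0,0,0],[0.7,0,0,0,0,0,0],[0.7,0,0,0,0,0,0]]

```text
time_s: 9.7
tool_pos: [0.3736, -0.2398, 0.1195]
eef_rot: [-0.001, 0.002, 1.0, 0.001]
ft_force: [-0.2, 0.4, 0.6]
opening: 0.702
```

```bash
python3 near.py disc_35;  python3 plan.py 374,-240.5,60.5,180,0.7,25
```

```text
disc_35 [ 375.4 -238.8] 205.69300842285156
pics/near_9.75.png
end [ 374.  -240.5   60.5] 3
[[0.7, 0.01, -0.02, 1.99, 0, 0, 0], [0.7, 0, -0.02, 1.98, 0, 0, 0], [0.7, 0.01, -0.02, 1.99, 0, 0, 0]]
```

>>> play_rows:
  targets:
    - [[0.7,-0.1,0,2,0,0,0],[0.7,0,0,2,0,0,0],[0.7,0,0,1.9,0,0,0],[0.7,0,0,0,0,0,0],[0,0,0,0,0,0,0],[0,0,0,0,0,0,0],[0,0,0,0,0,0,0],[0,0,0,0,0,0,0]]

```text
time_s: 10.55
tool_pos: [0.376, -0.2403, 0.0625]
eef_rot: [0.001, 0.002, 1.0, -0.0]
ft_force: [0.1, 2.3, 7.2]
opening: 0.394
```

```bash
python3 look.py b1 wrist side
```

```text
{'time_s': 10.65, 'tool_pos': [0.376, -0.2404, 0.0625], 'ft_force': [0.6181, 2.4642, 6.5425], 'opening': 0.3928}
```

View pics/b1_wrist.png

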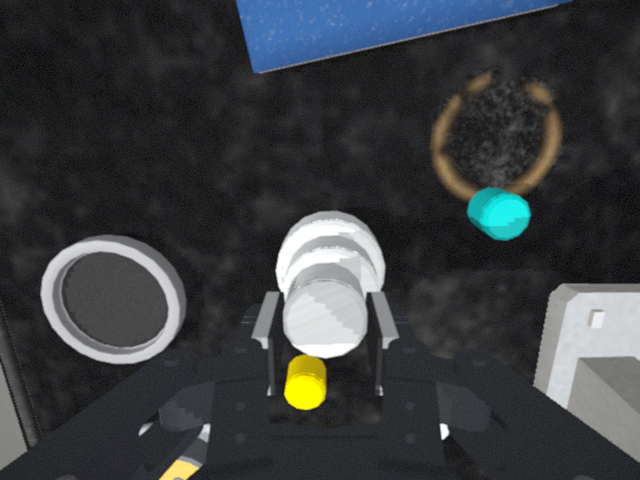

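>>> play_rows:
  grip_force: 40
  targets:
    - [[0,0,0,0,0,0,0],[0,0,0,-0.5,0,0,0],[0,0,0,-1.5,0,0,0],[0,0,0,-3,0,0,0],[0,0,0,-1,0,0,0],[0,0,0,0,0,0,0]]

```text
time_s: 11.25
tool_pos: [0.376, -0.241, 0.1227]
eef_rot: [0.001, 0.002, 1.0, -0.001]
ft_force: [-0.4, 0.2, -1.3]
opening: 0.387
```

```bash
python3 plan.py 522,-338,110,180,0,45
```

```text
end [ 522. -338.  110.] 4
[[0, -3.66, -2.41, 0.33, 0, 0, -0.1], [0, -3.65, -2.41, 0.33, 0, 0, 0], [0, -3.66, -2.42, 0.34, 0, 0, 0], [0, -3.65, -2.41, 0.33, 0, 0, 0]]
```

>>> play_rows:
  targets:
    - [[0,-3.65,-2.4,0.3,0,0,0],[0,-3.65,-2.4,0.3,0,0,0],[0,-3.65,-2.4,0.3,0,0,0],[0,-3.65,-2.4,0.3,0,0,0],[0,0,0,2,0,0,0],[0,0,0,0,0,0,0],[0,0,0,0,0,0,0]]

```text
time_s: 11.95
tool_pos: [0.5192, -0.336, 0.0879]
eef_rot: [-0.002, 0.002, 1.0, 0.001]
ft_force: [-0.6, -0.3, -1.1]
opening: 0.383
```

```bash
python3 near.py loader 35 9.5; python3 look.py b2 side
```

```text
loader [ 508.1 -351.6] 182.37814331054688
held [ 517.4 -336.6] tcp [ 519.6 -336.2   89. ]
pics/near_12.00.png
{'time_s': 12.05, 'tool_pos': [0.52, -0.3364, 0.0897], 'ft_force': [-0.119, -0.4992, -1.2926], 'opening': 0.3837}
```

```bash
ls -t pics | head -3
```

```text
b2_side.png
near_12.00.png
b1_side.png
```

View pics/near_12.00.png

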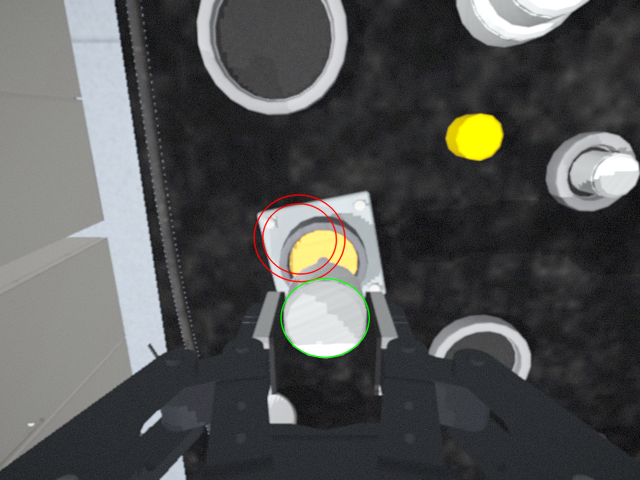

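View pics/b2_side.png

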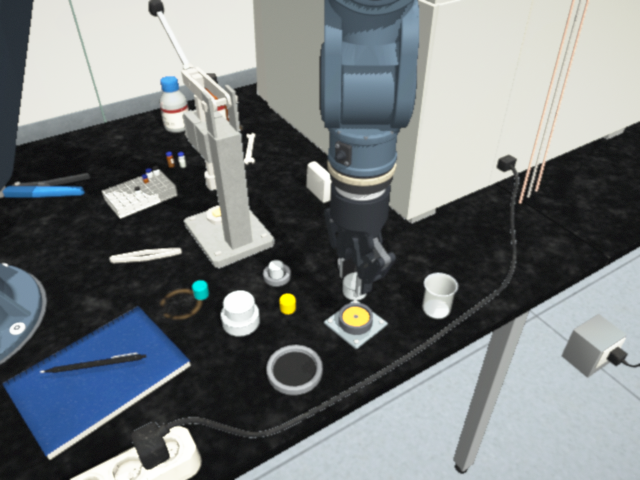

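```bash
python3 - <<'E'
from h import *
w=np.load("w1.npz")
L=[("scene",imaging.get_calibration("scene"),"scene0",(378,288)),("side",imaging.get_calibration("side"),"side0",(355,317)),("w1",dict(K=w["K"],view=w["view"]),"w1",(257,342))]
for n,c,f,(u,v) in L:
    im=cv2.imread(f"pics/{f}.png").astype(int);m=((im[:,:,2]-im[:,:,0])>60).astype(np.uint8)
    k=np.zeros_like(m);k[v-22:v+22,u-28:u+28]=1;m=m*k
    cs,_=cv2.findContours(m,cv2.RETR_EXTERNAL,cv2.CHAIN_APPROX_NONE);q=max(cs,key=len)
    e=cv2.fitEllipse(q);M=cv2.moments(m);
    print(n,np.round(e[0],1),np.round(e[1],1),toworld(c,e[0],.02).round(4),toworld(c,e[0],.018).round(4))
E
```

```text
scene [378.1 284.9] [10.  25.4] [ 0.5217 -0.3379  0.02  ] [ 0.5254 -0.3364  0.018 ]
side [355.5 316.1] [19.5 27.1] [ 0.5219 -0.3392  0.02  ] [ 0.523  -0.3378  0.018 ]
w1 [256.8 342.7] [27.8 32.6] [ 0.5214 -0.3365  0.02  ] [ 0.5227 -0.3369  0.018 ]
```

```bash
python3 plan.py 523.3,-337.5,42,180,0,20
```

```text
end [ 523.3 -337.5   42. ] 3
[[0, -0.11, -0.04, 1.59, 0, 0, 0], [0, -0.11, -0.03, 1.59, 0, 0, 0], [0, -0.11, -0.04, 1.59, 0, 0, 0]]
```

>>> play_rows:
  targets:
    - [[0,-0.1,0,1.6,0,0,0],[0,-0.1,0,1.6,0,0,0],[0,-0.1,-0.1,1.6,0,0,0],[0,0,0,0,0,0,0],[0,0,0,0,0,0,0]]

```text
time_s: 12.55
tool_pos: [0.5235, -0.3378, 0.0424]
eef_rot: [0.0, 0.002, 1.0, -0.0]
ft_force: [-0.4, 0.3, -0.5]
opening: 0.388
```

```bash
python3 look.py b3 wrist scene side
```

```text
{'time_s': 12.7, 'tool_pos': [0.5241, -0.3382, 0.0427], 'ft_force': [-0.7878, -0.2178, -2.0226], 'opening': 0.381}
```

View pics/b3_wrist.png

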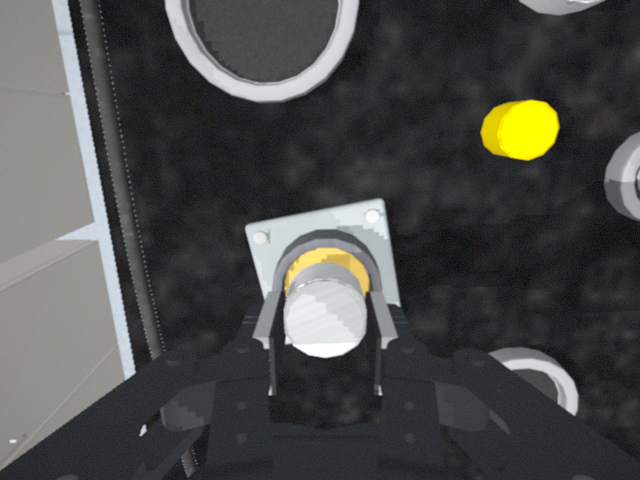

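```bash
python3 - <<'E'
import cv2,numpy as np
a=cv2.imread("pics/b3_scene.png")[220:320,330:430];b=cv2.imread("pics/b3_side.png")[250:350,300:400]
cv2.imwrite("pics/b3z.png",np.hstack([cv2.resize(v,None,fx=4,fy=4,interpolation=cv2.INTER_CUBIC) for v in(a,b)]))
E
```

```text
(no output)
```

View pics/b3z.png

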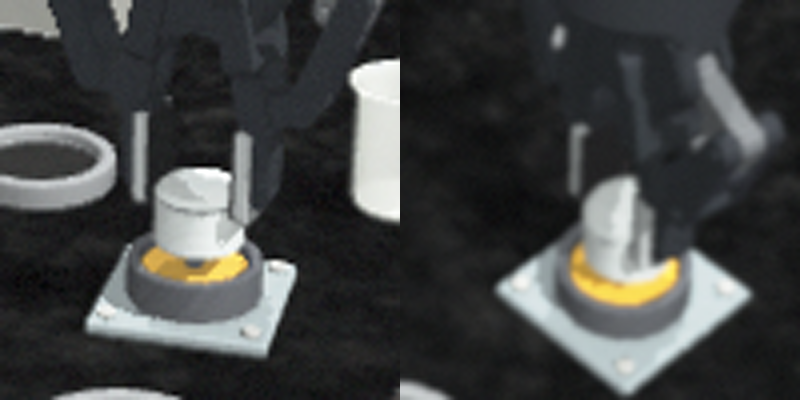

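>>> play_rows:
  targets:
    - [[0,0,0,0.3,0,0,0],[0,0,0,0.2,0,0,0],[0,0,0,0.2,0,0,0],[0,0,0,0.1,0,0,0],[0,0,0,0,0,0,0]]

```text
time_s: 13.2
tool_pos: [0.5236, -0.3378, 0.0331]
eef_rot: [-0.0, 0.002, 1.0, 0.0]
ft_force: [0.1, 0.0, -1.4]
opening: 0.384
```

>>> play_rows:
  targets:
    - [[0,0,0,0.2,0,0,0],[0,0,0,0.2,0,0,0],[0,0,0,0,0,0,0]]

```text
time_s: 13.5
tool_pos: [0.5237, -0.3379, 0.0292]
eef_rot: [-0.0, 0.002, 1.0, -0.0]
ft_force: [-0.0, -0.1, -2.8]
opening: 0.386
```

```bash
python3 look.py b4 wrist scene side; python3 - <<'E'
import cv2,numpy as np
a=cv2.imread("pics/b4_scene.png")[220:320,330:430];b=cv2.imread("pics/b4_side.png")[250:350,300:400]
cv2.imwrite("pics/b4z.png",np.hstack([cv2.resize(v,None,fx=4,fy=4,interpolation=cv2.INTER_CUBIC) for v in(a,b)]))
E
```

```text
{'time_s': 13.65, 'tool_pos': [0.5237, -0.3379, 0.0292], 'ft_force': [-0.7646, -0.0693, -1.7502], 'opening': 0.3814}
```

View pics/b4z.png

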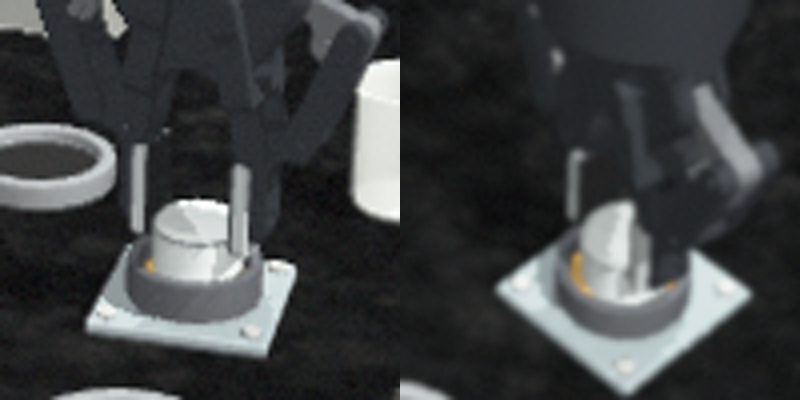

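View pics/b4_wrist.png

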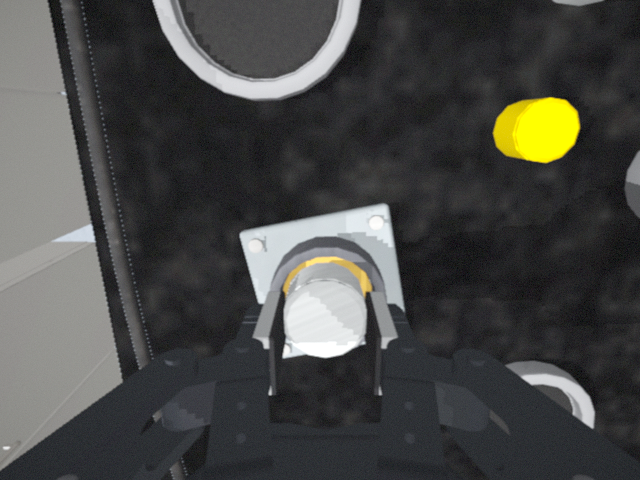

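>>> play_rows:
  targets:
    - [[0,0,0,0.1,0,0,0],[0,0,0,0.1,0,0,0],[0,0,0,0,0,0,0]]

```text
time_s: 13.95
tool_pos: [0.5237, -0.3379, 0.0274]
eef_rot: [0.0, 0.002, 1.0, -0.0]
ft_force: [-0.7, 0.3, -0.2]
opening: 0.385
```

>>> play_rows:
  targets:
    - [[0,0,0,0.1,0,0,0],[0,0,0,0,0,0,0]]

```text
time_s: 14.15
tool_pos: [0.5237, -0.3379, 0.0266]
eef_rot: [0.0, 0.002, 1.0, -0.0]
ft_force: [-0.7, 0.8, 4.3]
opening: 0.377
```

>>> play_rows:
  targets:
    - [[0,0,0,0.1,0,0,0],[0,0,0,0.1,0,0,0],[0,0,0,0,0,0,0]]

```text
time_s: 14.45
tool_pos: [0.524, -0.338, 0.0264]
eef_rot: [0.001, 0.002, 1.0, -0.0]
ft_force: [-5.3, 4.5, 20.1]
opening: 0.384
```

```bash
python3 look.py b5 wrist scene side; python3 - <<'E'
import cv2,numpy as np
a=cv2.imread("pics/b5_scene.png")[220:320,330:430];b=cv2.imread("pics/b5_side.png")[250:350,300:400]
cv2.imwrite("pics/b5z.png",np.hstack([cv2.resize(v,None,fx=4,fy=4,interpolation=cv2.INTER_CUBIC) for v in(a,b)]))
E
```

```text
{'time_s': 14.6, 'tool_pos': [0.524, -0.338, 0.0264], 'ft_force': [-6.3313, 3.5904, 20.2731], 'opening': 0.3849}
```

View pics/b5z.png

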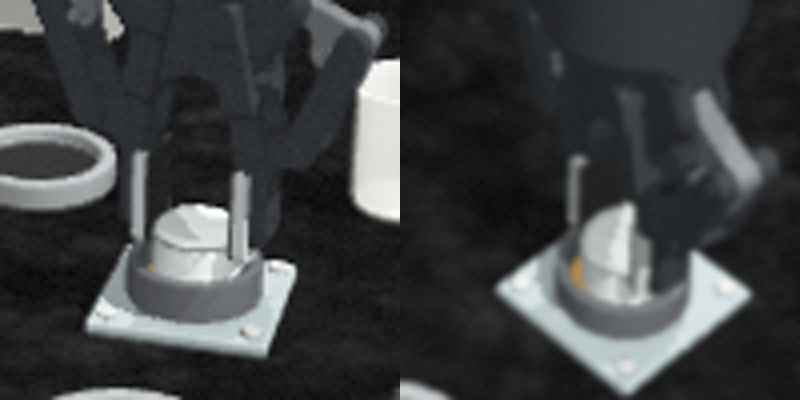

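>>> play_rows:
  targets:
    - [[0,0,0,-0.15,0,0,0],[0.7,0,0,0,0,0,0],[0.7,0,0,0,0,0,0],[0.7,0,0,0,0,0,0],[0.7,0,0,-3,0,0,0],[0.7,0,0,-4,0,0,0],[0.7,0,0,-3,0,0,0],[0.7,0,0,0,0,0,0]]

```text
time_s: 15.4
tool_pos: [0.5258, -0.3392, 0.1301]
eef_rot: [0.003, 0.002, 1.0, -0.002]
ft_force: [0.8, -0.3, 1.1]
opening: 0.7
```

```bash
python3 - <<'E'
from rings import *
im={};cs={}
for n in("scene","side","wrist"):
    im[n]=imaging.snapshot(n);cs[n]=imaging.get_calibration(n)
    for z in(.036,.038,.040,.042,.044):
        r=fitc(im[n],cs[n],.523,-.338,[(.035,z)],8);print(n,z,np.round(r[:2]*1e3,1),round(r[2]))
def crop(n,u,v,h):return cv2.resize(im[n][v-h:v+h,u-h:u+h,::-1],(400,400),interpolation=cv2.INTER_CUBIC)
q=proj(cs["wrist"],[.522,-.338,.03])[0].astype(int);print(q)
cv2.imwrite("pics/b6z.png",np.hstack([crop("scene",380,285,40),crop("side",355,310,40)]));cv2.imwrite("pics/b6_wrist.png",im["wrist"][:,:,::-1])
print(sense()["tool_pos"])
E
```

```text
scene 0.036 [ 521.3 -339.7] 368
scene 0.038 [ 517.4 -341.3] 369
scene 0.04 [ 513.5 -343. ] 368
scene 0.042 [ 509.5 -344.6] 368
scene 0.044 [ 505.7 -346.1] 367
side 0.036 [ 522.7 -340. ] 300
side 0.038 [ 521.7 -341.4] 301
side 0.04 [ 520.6 -342.8] 302
side 0.042 [ 519.5 -344.3] 303
side 0.044 [ 518.5 -345.8] 304
wrist 0.036 [ 520.7 -338. ] 198
wrist 0.038 [ 520. -338.] 190
wrist 0.04 [ 519.2 -337.9] 178
wrist 0.042 [ 518.4 -337.8] 165
wrist 0.044 [ 517.4 -337.6] 153
[325 241]
[ 0.52339811 -0.33770377  0.12509489]
```

View pics/b6z.png

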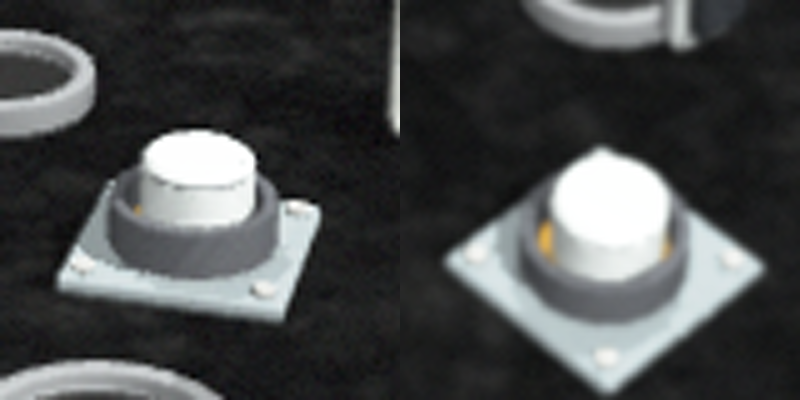

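View pics/b6_wrist.png

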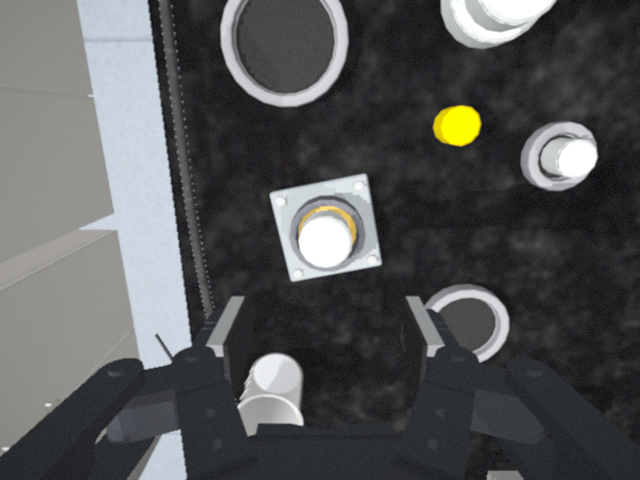

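```bash
python3 plan.py 375,-240,100,180,1
```

```text
end [ 375. -240.  100.] 4
[[1, 3.72, 2.43, 0.63, 0, 0, 0], [1, 3.72, 2.43, 0.63, 0, 0, 0], [1, 3.72, 2.42, 0.63, 0, 0, 0], [1, 3.72, 2.43, 0.63, 0, 0, 0]]
```

>>> play_rows:
  targets:
    - [[1,3.7,2.4,0.6,0,0,0],[1,3.7,2.4,0.6,0,0,0],[1,3.7,2.4,0.6,0,0,0],[1,3.7,2.4,0.6,0,0,0],[1,0,0,0,0,0,0],[1,0,0,0,0,0,0]]

```text
time_s: 16.15
tool_pos: [0.375, -0.2405, 0.101]
eef_rot: [-0.001, 0.002, 1.0, 0.0]
ft_force: [1.6, -0.5, 0.5]
opening: 0.999
```

```bash
python3 near.py disc_46;  python3 plan.py 375,-240,33,180,1,25
```

```text
disc_46 [ 376.7 -238.7] 203.44032287597656
pics/near_16.20.png
end [ 375. -240.   33.] 3
[[1, 0.04, 0.05, 2.28, 0, 0, 0], [1, 0.05, 0.05, 2.28, 0, 0, 0], [1, 0.04, 0.04, 2.28, 0, 0, 0]]
```

View pics/near_16.20.png

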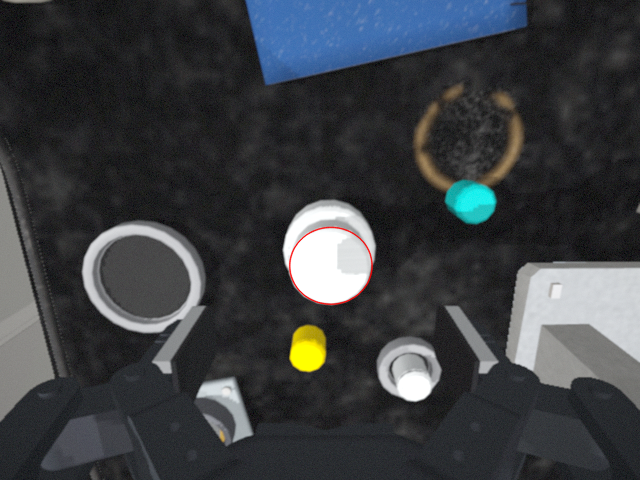

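>>> play_rows:
  grip_force: 30
  targets:
    - [[1,0,0,2.3,0,0,0],[1,0,0.05,2.3,0,0,0],[1,0,0,2.3,0,0,0],[1,0,0,0,0,0,0],[0,0,0,0,0,0,0],[0,0,0,0,0,0,0],[0,0,0,0,0,0,0],[0,0,0,0,0,0,0]]

```text
time_s: 17.0
tool_pos: [0.377, -0.241, 0.034]
eef_rot: [0.001, 0.002, 1.0, -0.0]
ft_force: [0.3, 1.4, 5.0]
opening: 0.522
```

>>> play_rows:
  targets:
    - [[0,0,0,0,0,0,0]]

```text
time_s: 17.1
tool_pos: [0.377, -0.2411, 0.034]
eef_rot: [0.001, 0.002, 1.0, -0.0]
ft_force: [0.2, 2.0, 7.2]
opening: 0.525
```

>>> play_rows:
  targets:
    - [[0,0,0,-0.5,0,0,0],[0,0,0,-1.5,0,0,0],[0,0,0,-3,0,0,0],[0,0,0,-3,0,0,0],[0,0,0,0,0,0,0]]

```text
time_s: 17.6
tool_pos: [0.3779, -0.2421, 0.1166]
eef_rot: [0.003, 0.002, 1.0, -0.002]
ft_force: [1.0, -0.9, -3.2]
opening: 0.522
```

```bash
python3 look.py c1 wrist; python3 plan.py 600,-232,100,180,0; python3 near.py x 46 14
```

```text
{'time_s': 17.65, 'tool_pos': [0.3772, -0.2416, 0.1148], 'ft_force': [-0.0941, 1.1768, -3.2289], 'opening': 0.5227}
end [ 600. -232.  100.] 5
[[0, -4.45, 0.21, 0.31, 0, 0, 0], [0, -4.45, 0.21, 0.31, 0, 0, -0.1], [0, -4.46, 0.21, 0.31, 0, 0, 0], [0, -4.46, 0.2, 0.31, 0, 0, 0], [0, -4.45, 0.21, 0.31, 0, 0, 0]]
held [ 373.2 -241.3] tcp [ 376.3 -241.   113.4]
pics/near_17.70.png
```

View pics/c1_wrist.png

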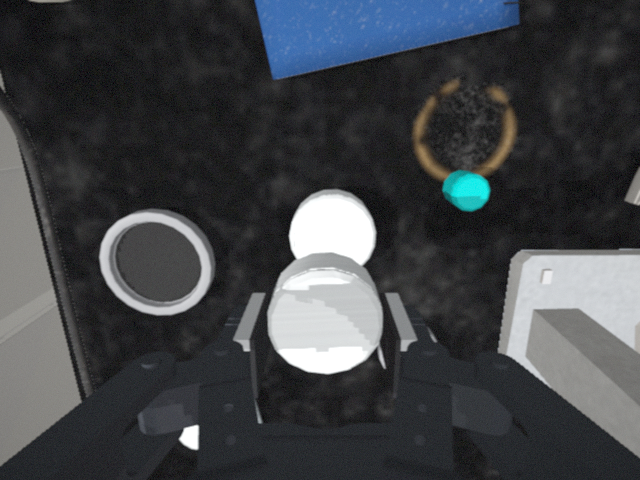

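>>> play_rows:
  targets:
    - [[0,-4.5,0.2,0.3,0,0,0],[0,-4.5,0.2,0.3,0,0,0],[0,-4.5,0.2,0.3,0,0,0],[0,-4.5,0.2,0.3,0,0,0],[0,-4.6,0.2,0.3,0,0,0],[0,0,0,2,0,0,0],[0,0,0,0,0,0,0],[0,0,0,0,0,0,0]]

```text
time_s: 18.5
tool_pos: [0.6002, -0.2312, 0.0762]
eef_rot: [-0.002, 0.002, 1.0, 0.001]
ft_force: [-0.3, -0.1, -2.5]
opening: 0.525
```

```bash
python3 near.py seat_46 46 14; python3 plan.py 603,-232,24,180,0,20
```

```text
seat_46 [ 602.6 -231.1] 298.1506652832031
held [ 597.6 -231.9] tcp [ 600.7 -231.6   77.3]
pics/near_18.55.png
end [ 603. -232.   24.] 3
[[0, -0.08, -0.01, 1.78, 0, 0, 0], [0, -0.08, -0.02, 1.78, 0, 0, 0], [0, -0.08, -0.01, 1.77, 0, 0, 0]]
```

View pics/near_18.55.png

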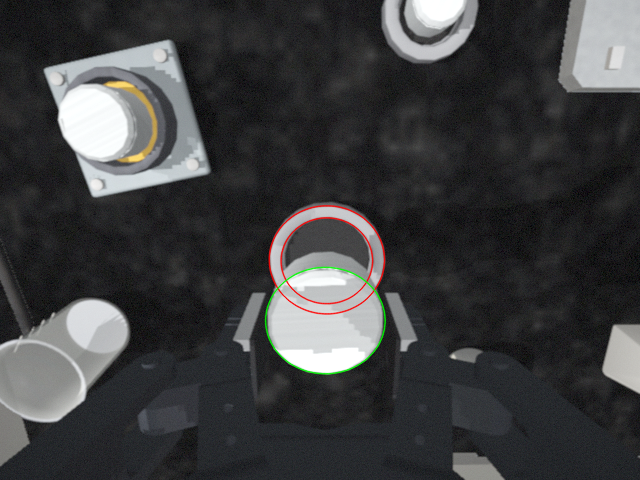

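>>> play_rows:
  targets:
    - [[0,-0.1,0,1.8,0,0,0],[0,-0.1,0,1.8,0,0,0],[0,-0.1,0,1.3,0,0,0],[0,0,0,0,0,0,0],[0,0,0,0,0,0,0]]

```text
time_s: 19.05
tool_pos: [0.6049, -0.232, 0.0295]
eef_rot: [0.0, 0.002, 1.0, -0.0]
ft_force: [0.1, -0.4, -2.1]
opening: 0.527
```

```bash
python3 look.py c2 wrist scene side; python3 - <<'E'
import cv2,numpy as np
a=cv2.imread("pics/c2_scene.png")[210:310,290:390];b=cv2.imread("pics/c2_side.png")[210:310,310:410]
cv2.imwrite("pics/c2z.png",np.hstack([cv2.resize(v,None,fx=4,fy=4,interpolation=cv2.INTER_CUBIC) for v in(a,b)]))
E
```

```text
{'time_s': 19.2, 'tool_pos': [0.6056, -0.2321, 0.03], 'ft_force': [-0.0105, 0.704, -2.8044], 'opening': 0.5231}
```

View pics/c2z.png

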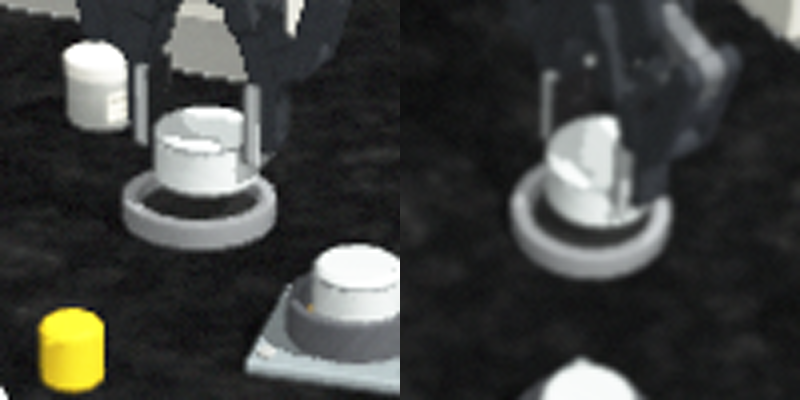

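View pics/c2_wrist.png

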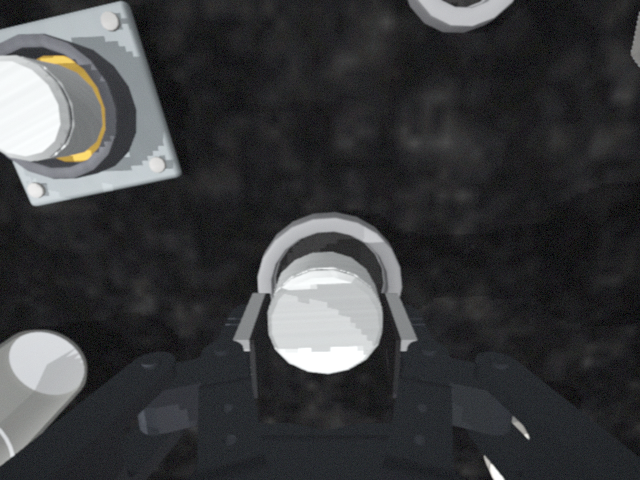

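```bash
python3 near.py seat_46 46 14
```

```text
seat_46 [ 601.6 -230.4] 254.03317260742188
held [ 602.6 -232.3] tcp [ 605.6 -232.    29.8]
pics/near_19.25.png
```

>>> play_rows:
  targets:
    - [[0,0.2,0,0,0,0,0],[0,0,0,0.4,0,0,0],[0,0,0,0.4,0,0,0],[0,0,0,0.2,0,0,0],[0,0,0,0,0,0,0]]

```text
time_s: 19.75
tool_pos: [0.6027, -0.2316, 0.0182]
eef_rot: [-0.001, 0.002, 1.0, 0.0]
ft_force: [-0.4, 0.9, -2.1]
opening: 0.521
```

>>> play_rows:
  targets:
    - [[0,0,0,0.1,0,0,0],[0,0,0,0.1,0,0,0],[0,0,0,0.1,0,0,0],[0,0,0,0,0,0,0]]

```text
time_s: 20.15
tool_pos: [0.6032, -0.2317, 0.0161]
eef_rot: [0.0, 0.002, 1.0, -0.0]
ft_force: [-1.1, 0.6, 0.6]
opening: 0.521
```

Contact at the expected height (TCP 16 = bottom at 6). Release.

>>> play_rows:
  targets:
    - [[0.85,0,0,0,0,0,0],[0.85,0,0,0,0,0,0],[0.85,0,0,0,0,0,0],[0.85,0,0,-3,0,0,0],[0.85,0,0,-4,0,0,0],[0.85,0,0,-3,0,0,0],[0.85,0,0,0,0,0,0]]

```text
time_s: 20.85
tool_pos: [0.6056, -0.2327, 0.1207]
eef_rot: [0.004, 0.002, 1.0, -0.001]
ft_force: [0.6, 0.3, 0.0]
opening: 0.853
```

```bash
python3 look.py c3 wrist side; python3 plan.py 375,-240,90,180,1; python3 - <<'E'
from rings import *
for n in("scene","side","wrist"):
    im=imaging.snapshot(n);c=imaging.get_calibration(n)
    print(n,*(np.round(fitc(im,c,.6,-.232,[(.046,z)],8)[:2]*1e3,1) for z in(.030,.036)))
E
```

```text
{'time_s': 20.95, 'tool_pos': [0.6035, -0.2319, 0.1165], 'ft_force': [0.9162, -0.5524, -0.4179], 'opening': 0.8504}
end [ 375. -240.   90.] 6
[[1, 3.81, -0.15, 0.44, 0, 0, 0], [1, 3.81, -0.15, 0.44, 0, 0, 0], [1, 3.81, -0.15, 0.43, 0, 0, 0], [1, 3.81, -0.15, 0.44, 0, 0, 0], [1, 3.81, -0.15, 0.43, 0, 0, 0], [1, 3.8, -0.16, 0.44, 0, 0, 0]]
scene [ 599.6 -234.1] [ 586.8 -240.5]
side [ 600.2 -235. ] [ 596.3 -240.5]
wrist [ 600.2 -232.3] [ 600.3 -233.1]
```

View pics/c3_wrist.png

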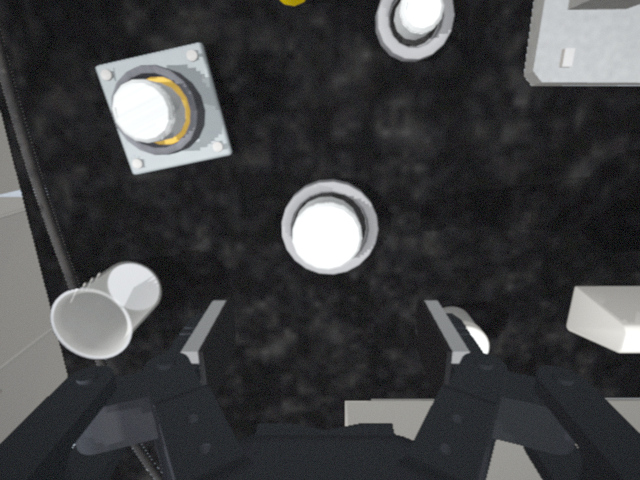

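>>> play_rows:
  targets:
    - [[1,3.8,-0.15,0.4,0,0,0],[1,3.8,-0.15,0.4,0,0,0],[1,3.8,-0.15,0.4,0,0,0],[1,3.8,-0.15,0.4,0,0,0],[1,3.8,-0.15,0.4,0,0,0],[1,3.7,-0.1,0.4,0,0,0],[1,0,0,0,0,0,0],[1,0,0,0,0,0,0]]

```text
time_s: 21.9
tool_pos: [0.3753, -0.2392, 0.0914]
eef_rot: [-0.0, 0.003, 1.0, 0.0]
ft_force: [0.5, -0.7, 0.1]
opening: 1.0
```

```bash
python3 near.py disc_57;  python3 plan.py 376.5,-240,8,180,1,30
```

```text
disc_57 [ 375.  -238.4] 268.1148376464844
pics/near_21.95.png
end [ 376.5 -240.     8. ] 3
[[1, 0, -0.02, 2.79, 0, 0, 0], [1, 0, -0.02, 2.79, 0, 0, 0], [1, -0.01, -0.01, 2.78, 0, 0, 0]]
```

View pics/near_21.95.png

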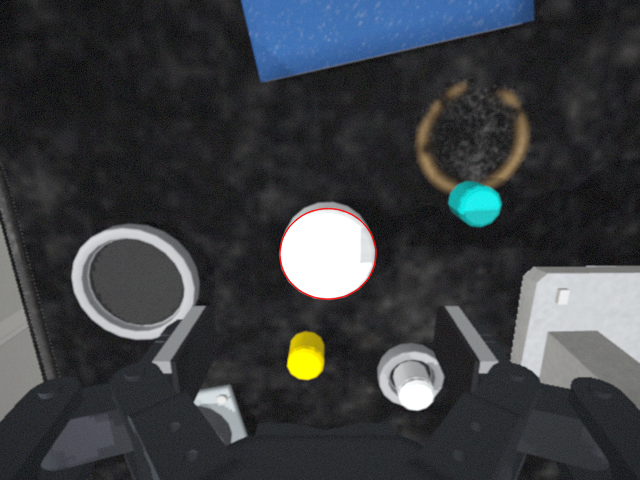

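>>> play_rows:
  grip_force: 40
  targets:
    - [[1,0,0,2.8,0,0,0],[1,0,0,2.8,0,0,0],[1,0,0,2.7,0,0,0],[1,0,0,0,0,0,0],[0,0,0,0,0,0,0],[0,0,0,0,0,0,0],[0,0,0,0,0,0,0],[0,0,0,0,0,0,0]]

```text
time_s: 22.75
tool_pos: [0.3773, -0.2396, 0.0103]
eef_rot: [0.001, 0.002, 1.0, -0.0]
ft_force: [0.0, 2.2, 7.5]
opening: 0.646
```

>>> play_rows:
  targets:
    - [[0,0,0,0,0,0,0]]

```text
time_s: 22.85
tool_pos: [0.3773, -0.2396, 0.0103]
eef_rot: [0.001, 0.002, 1.0, -0.0]
ft_force: [-0.3, 2.7, 6.5]
opening: 0.649
```

>>> play_rows:
  targets:
    - [[0,0,0,-0.5,0,0,0],[0,0,0,-1.5,0,0,0],[0,0,0,-3,0,0,0],[0,0,0,-2,0,0,0],[0,0,0,0,0,0,0],[0,0,0,0,0,0,0]]

```text
time_s: 23.45
tool_pos: [0.3763, -0.2395, 0.0791]
eef_rot: [0.0, 0.002, 1.0, -0.0]
ft_force: [0.8, -1.0, -2.4]
opening: 0.642
```

```bash
python3 plan.py 400,-364.3,70,180,0,40
```

```text
end [ 400.  -364.3   70. ] 4
[[0, -0.61, -3.12, 0.23, 0, 0, 0], [0, -0.61, -3.12, 0.23, 0, 0, 0], [0, -0.6, -3.12, 0.23, 0, 0, 0], [0, -0.61, -3.11, 0.23, 0, 0, 0]]
```

>>> play_rows:
  targets:
    - [[0,-0.6,-3.1,0.2,0,0,0],[0,-0.6,-3.1,0.2,0,0,0],[0,-0.6,-3.1,0.2,0,0,0],[0,-0.6,-3.1,0.2,0,0,0],[0,0,0,0,0,0,0],[0,0,0,0,0,0,0],[0,0,0,0,0,0,0]]

```text
time_s: 24.15
tool_pos: [0.3987, -0.3622, 0.0699]
eef_rot: [-0.001, 0.002, 1.0, 0.001]
ft_force: [0.4, 0.5, -2.7]
opening: 0.642
```

```bash
python3 near.py seat_57 57 13.7; python3 look.py d1 scene side; python3 plan.py 400,-364.3,26,180,0,20
```

```text
seat_57 [ 399.  -363.5] 270.9427490234375
held [ 394.9 -362.6] tcp [ 398.9 -362.2   70.2]
pics/near_24.20.png
{'time_s': 24.3, 'tool_pos': [0.3994, -0.3624, 0.0708], 'ft_force': [-0.7786, -0.5089, -2.9616], 'opening': 0.6482}
end [ 400.  -364.3   26. ] 3
[[0, -0.02, -0.06, 1.49, 0, 0, 0], [0, -0.02, -0.06, 1.49, 0, 0, 0], [0, -0.03, -0.07, 1.5, 0, 0, 0]]
```

```bash
cp $(ls -t pics/near* | head -1) pics/dnear.png; python3 - <<'E'
import cv2,numpy as np
a=cv2.imread("pics/d1_scene.png")[260:380,300:420];b=cv2.imread("pics/d1_side.png")[300:420,235:355]
cv2.imwrite("pics/d1z.png",np.hstack([cv2.resize(v,(400,400),interpolation=cv2.INTER_CUBIC) for v in(a,b)]))
E
```

```text
(no output)
```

View pics/dnear.png

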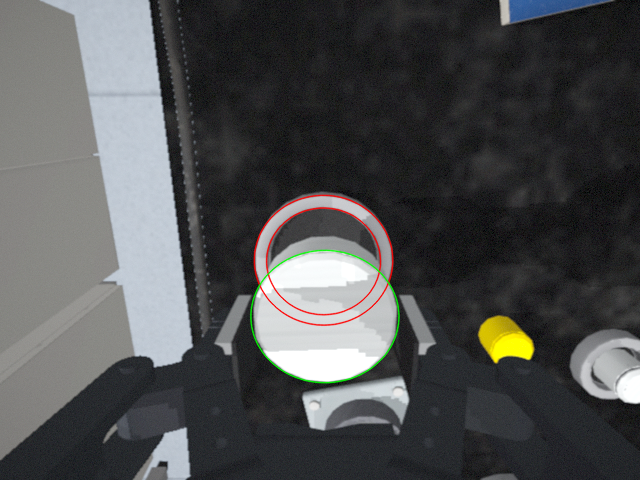

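View pics/d1z.png

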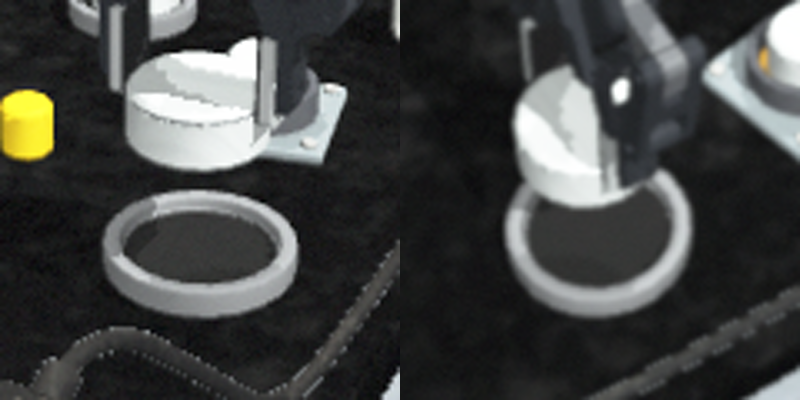

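>>> play_rows:
  targets:
    - [[0,-0.1,-0.1,1.5,0,0,0],[0,-0.05,-0.1,1.5,0,0,0],[0,0,0,1.3,0,0,0],[0,0,0,0,0,0,0],[0,0,0,0,0,0,0]]

```text
time_s: 24.8
tool_pos: [0.4011, -0.3649, 0.0282]
eef_rot: [-0.0, 0.002, 1.0, 0.0]
ft_force: [-0.2, 0.1, -3.0]
opening: 0.643
```

```bash
python3 near.py seat_57 57 13.7; python3 look.py d2 scene side;  python3 - <<'E'
import cv2,numpy as np
a=cv2.imread("pics/d2_scene.png")[260:380,300:420];b=cv2.imread("pics/d2_side.png")[300:420,235:355]
cv2.imwrite("pics/d2z.png",np.hstack([cv2.resize(v,(400,400),interpolation=cv2.INTER_CUBIC) for v in(a,b)]))
E
```

```text
seat_57 [ 399.2 -363.8] 253.98764038085938
held [ 397.3 -365.7] tcp [ 401.3 -365.3   28.5]
pics/near_24.85.png
{'time_s': 24.95, 'tool_pos': [0.4015, -0.3656, 0.0287], 'ft_force': [-0.5756, -0.0383, -2.3588], 'opening': 0.6447}
```

View pics/d2z.png

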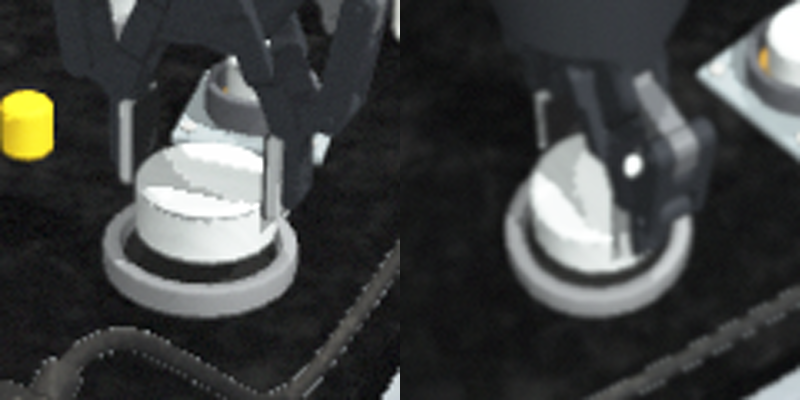

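>>> play_rows:
  targets:
    - [[0,0,0.1,0.4,0,0,0],[0,0,0,0.4,0,0,0],[0,0,0,0.2,0,0,0],[0,0,0,0,0,0,0]]

```text
time_s: 25.35
tool_pos: [0.4008, -0.3642, 0.0174]
eef_rot: [-0.0, 0.002, 1.0, 0.0]
ft_force: [0.1, 0.6, -3.0]
opening: 0.642
```

>>> play_rows:
  targets:
    - [[0,0,0,0.1,0,0,0],[0,0,0,0.1,0,0,0],[0,0,0,0.1,0,0,0],[0,0,0,0,0,0,0]]

```text
time_s: 25.75
tool_pos: [0.4011, -0.3645, 0.0163]
eef_rot: [0.0, 0.002, 1.0, -0.0]
ft_force: [-4.1, 3.4, 14.8]
opening: 0.649
```

Contact on the floor (TCP 16.3, as expected). Release.

>>> play_rows:
  targets:
    - [[0,0,0,-0.1,0,0,0],[0.95,0,0,0,0,0,0],[0.95,0,0,0,0,0,0],[0.95,0,0,0,0,0,0],[0.95,0,0,-3,0,0,0],[0.95,0,0,-4,0,0,0],[0.95,0,0,-4,0,0,0],[0.95,0,0,-4,0,0,0]]

```text
time_s: 26.55
tool_pos: [0.4009, -0.3642, 0.1673]
eef_rot: [-0.0, 0.002, 1.0, 0.0]
ft_force: [0.4, -0.6, 0.0]
opening: 0.949
```

>>> play_rows:
  targets:
    - [[0.95,1,1,-4,0,0,0],[0.95,1,1,-3,0,0,0],[0.95,0,2,-2,0,0,0],[0.95,0,2,0,0,0,0],[0.95,0,0,0,0,0,0],[0.95,0,0,0,0,0,0]]

```text
time_s: 27.15
tool_pos: [0.3814, -0.3043, 0.2558]
eef_rot: [0.0, 0.002, 1.0, -0.0]
ft_force: [0.0, -0.2, -0.5]
opening: 0.952
```

```bash
python3 look.py e wrist scene side; python3 - <<'E'
from rings import *
T=dict(disc_24=(.470,-.181,.024,.030),disc_46=(.6,-.232,.046,.030),disc_57=(.398,-.364,.057,.030),disc_35=(.522,-.338,.035,.036))
for n in("scene","side","wrist"):
    im=imaging.snapshot(n);c=imaging.get_calibration(n)
    for k,(x,y,d,z) in T.items(): print(n,k,np.round(fitc(im,c,x,y,[(d,z)],8)[:2]*1e3,1))
    for k in("beaker","white_jar"): print(k,[np.round(q["box"]).tolist() for q in models.find_in(n,k)[:1]])
E
```

```text
{'time_s': 27.3, 'tool_pos': [0.3813, -0.3047, 0.2553], 'ft_force': [0.4116, -0.3093, 0.1896], 'opening': 0.9483}
scene disc_24 [ 468.9 -181.9]
scene disc_46 [ 599.6 -234.2]
scene disc_57 [ 396.9 -366.3]
scene disc_35 [ 521.3 -339.7]
beaker [[432.0, 256.0, 29.0, 44.0]]
white_jar [[315.0, 229.0, 19.0, 20.0]]
side disc_24 [ 469.8 -181.3]
side disc_46 [ 600.1 -235.2]
side disc_57 [ 398.3 -367.1]
side disc_35 [ 522.7 -340. ]
beaker [[441.0, 297.0, 36.0, 47.0]]
white_jar [[365.0, 215.0, 19.0, 31.0]]
wrist disc_24 [ 469.8 -180.6]
wrist disc_46 [ 599.9 -233.4]
wrist disc_57 [ 396.9 -364.9]
wrist disc_35 [ 521.7 -338.9]
beaker [[263.0, 415.0, 43.0, 48.0]]
white_jar []
```

View pics/e_scene.png

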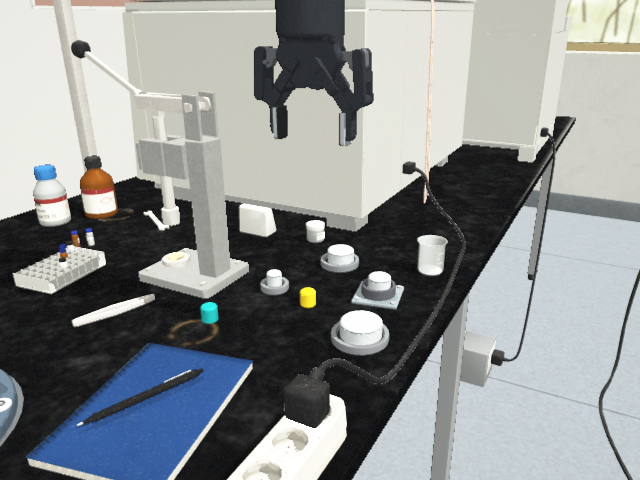

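View pics/e_wrist.png

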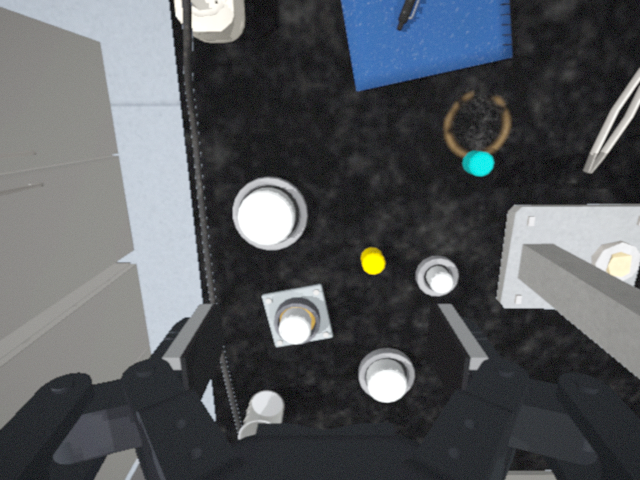

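View pics/e_side.png

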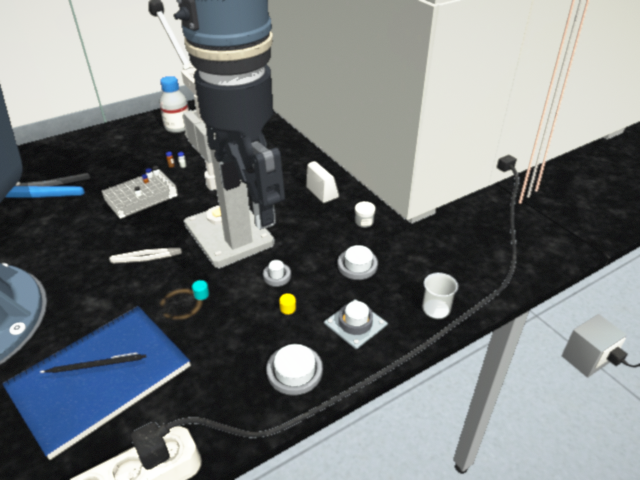

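```bash
python3 -c "
from rig import ctrl
print(ctrl.finish_job())"
```

```text
the job is handed in; nothing more can be done
None
```

I took the stack apart and handed the job in at about 27.5 s on the robot's clock. The hand-in reported no verdict, so the checks below are my own.

- **Seated discs:** the 24, 46 and 57 mm discs lie in their own seats. In the last pictures from all three cameras, each disc's centre is within about 3 mm of its seat's, and each looks flat. Each met the recess floor at the expected height, with its underside 6 mm above the bench.
- **35 mm disc in the loader:** I pressed it down until the force rose to about 20 N, with its underside at about 12 mm, which is the plunger's stop. Afterwards the three views agreed best with its top at 36 mm, as for a plunger fully down. Its centre is within about 3 mm of the loader's. I could not read the plunger's travel directly.
- **Bystanders:** the beaker, the white jar and both look-alikes show no movement. The gripper was open and well clear of everything, at about 0.25 m height.

**Checks that failed or disagreed:**
- The wrist camera's fit of the loader rim failed when the held disc hid part of it. I used the centre of the brass plunger plate from the earlier pictures instead.
- The wrist and fixed cameras disagreed by 1 to 2 mm, which is within the stated calibration.
- While the plunger was moving, the wrist force showed less than the stated 3 to 5 N. A clear rise came only at the stop.

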